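Pry out a stuck pivot pin and caliper it

TASK

The pivot pin is stuck in the eye of the loader link: lever it loose with the pry bar, the blade under its head and the bar bearing on the rim of the eye, then lay the bar back flat on the rubber mat. Draw the pin out, stand it upright on its tail on the base of the caliper stand between the open jaws and let go, then slide the caliper shut until both jaws press lightly on the shank and leave it reading the pin. Do not hit the strip lamp over the caliper or disturb the other tools and parts.

Things in the scene. Friction and masses are not known exactly. Their poses are not given: they have to be found in the camera images.
- link: Fixed steel loader link on wooden blocks, yellow arm with a bare steel eye at each end. Origin on the bench on the vertical axis of the near eye, which holds the pin; the other eye is 160 mm off along +x. The near eye: 70 mm outside diameter, flat top 143 mm above the bench, rim free all round, bore 26 mm wide, 58 mm deep, right through. The arm is 50 mm wide, its top 17 mm below the eye's top.
- eye_top (a point): Centre of the near eye's top face, on the bore axis, 143 mm above the bench.
- pin: Loose steel pin, 0.42 kg: shank 25 mm diameter, 68 mm long; head on top 46 mm diameter, 14 mm thick. Origin at the centre of the tail end, z towards the head. Starts stuck upright in the near eye, underside of the head 12 mm above the eye's top. It takes about 35 N to lift; once 5 mm up it is loose, stays up, and lifts out freely.
- bar: Loose straight pry bar, 0.40 kg, 240 mm long, flat on the mat. Origin mid-length on the underside, x towards the blade tip, z up. Blade: last 50 mm, 20 mm wide, 8 mm thick. Shaft: from 30 mm behind the origin to 70 mm ahead, 20 mm wide, 14 mm thick. Red grip behind, 26 mm wide, 18 mm thick. One flat underside. Balances near the origin.
- bar_tip (a point): Middle of the blade's square end, 120 mm ahead of the bar's origin, 4 mm above its underside.
- mat: Fixed black rubber tool mat, 340 x 150 x 3 mm, origin at the centre of its underside on the bench, x along its length. The bar lies along it and goes back on it.
- stand: Fixed green caliper stand. Origin on the bench, y along the caliper beam. Base: y -205 to +125 mm, x -105 to +65, flat top 18 mm above the bench. The beam runs along y at x = 0, 70 mm above the bench. The caliper's face leans to -x, its normal 35 deg from vertical. The jaws reach 80 mm from the beam to -x and 35 deg below level, to 3 mm over the base; measuring faces are upright, square to y.
- rest (a point): Point on top of the stand's base between the open jaws, a good place for the pin's tail: 16.5 mm from the fixed jaw's face towards -y (the shank then clears that face by 4 mm), 52 mm in front of the beam (to -x).
- fixed_jaw: Fixed steel jaw, on the +y side; measuring face at y = +30 mm of the stand, looking to -y. Its frame beside the beam rises to 84 mm above the bench.
- moving_jaw: Steel jaw on the slider; measuring face looks to +y, toward the fixed jaw.
- caliper (a joint): Slider of the caliper: the distance between the two measuring faces in m (0 = shut, 0.11 = wide open). It closes toward the stand's +y with about 3 N of friction and stays where it is left. On the pin it reads 0.025.
- display (a point): Centre of the outer face of the slider's black display box: 44 mm along the beam, 32 mm across, standing 16 mm out of the steel slider; centre 64 mm behind the moving jaw's measuring face. Grip it by its two ends (44 mm) with the tool leaning along its normal, or push it. Site axes: z the leaning normal (outward), y along the beam toward the fixed jaw.
- lamp: Fixed LED strip lamp above the caliper, carried by the stand, same origin and axes: a bar 315 mm long along y (-201 to +114) at x = 18 to 42 mm, 170 to 186 mm above the bench, on two thin posts at y = -192 and +105 mm, x = 52. A gripper held upright over the display box would strike it.
- wrench: Loose steel wrench lying on the bench: leave alone.
- hammer: Loose hammer with a wooden handle lying on the bench: leave alone.
- bush: Loose brass bush, 38 mm across, 40 mm tall: leave alone.
- nut: Loose big steel hexagon nut, 54 mm across, 24 mm tall: leave alone.
- spray: Loose spray can, 60 mm across, 190 mm tall: leave alone.
- grease: Loose grease tub, 84 mm across, 90 mm tall: leave alone.
- driver: Loose screwdriver lying on the bench: leave alone.
Not all that is in view belongs to the job. There is more than one size of the bar; the one meant has the size given above. Leave any yellow look-alike of the pin alone.

How it is judged:
On the way, in this order (a step that is already met when the one before it is completed fails the run):
1. the bar, over the eye's rim and under the head, has levered the pin up at least 4 mm (z of pin in the frame of link above 0.091 m and contact force between bar and pin above 0.5 N and contact force between bar and link above 0.5 N and contact force between the fingers and pin below 0.2 N), for 0.1 s.
2. the bar lies flat on the mat, let go (z of bar in the frame of mat below 0.007 m and x of bar in the frame of mat between -0.09 and 0.09 m and y of bar in the frame of mat between -0.065 and 0.065 m and angle between bar's own z axis and vertical below 0.06 rad and contact force between the fingers and bar below 0.1 N and linear speed of bar below 0.02 m/s), for 0.2 s.
3. the pin stands upright on the stand's base between the open jaws, let go (x of pin in the frame of stand between -0.068 and -0.032 m and y of pin in the frame of stand between -0.045 and 0.022 m and z of pin in the frame of stand below 0.021 m and angle between pin's own z axis and vertical below 0.08 rad and contact force between the fingers and pin below 0.1 N and value of joint caliper above 0.03 m), for 0.2 s.
4. the jaws are shut on the shank: both press with more than 2 N (contact force between each of moving_jaw, fixed_jaw and pin above 2 N and angle between pin's own z axis and vertical below 0.08 rad), for 0.2 s.
At the end, for the whole second after the job is handed in: The pin stands upright (within 4.5 deg) and still on the stand's base, its axis 32 to 68 mm in front of the beam, the caliper shut on it against the fixed jaw (reads 23.5 to 26.2 mm); the bar lies flat on the mat, its middle within 90 mm along and 65 mm across of the mat's centre; nothing is held (x of pin in the frame of stand between -0.068 and -0.032 m and y of pin in the frame of stand between 0.012 and 0.022 m and value of joint caliper between 0.0235 and 0.0262 m and z of pin in the frame of stand below 0.021 m and angle between pin's own z axis and vertical below 0.08 rad and linear speed of pin below 0.02 m/s and z of bar in the frame of mat below 0.007 m and angle between bar's own z axis and vertical below 0.06 rad and x of bar in the frame of mat between -0.09 and 0.09 m and y of bar in the frame of mat between -0.065 and 0.065 m); the robot touches nothing.
It fails at once if the jaws crush the pin with more than 40 N (contact force between moving_jaw and pin above 40 N).
It fails at once if the arm hits the strip lamp (contact force between the arm and lamp above 3 N).
It fails at once if a bystander is moved more than 20 mm (distance of any of wrench, hammer, bush, nut, spray, grease, driver from where it was at the start of the episode above 0.02 m).
It also fails if it takes over 72 s, if anything falls off the work surface, if the arm or the gripper's body presses on something with over 40 N, if the wrist force passes 120 N, or if a joint passes its speed limit or range.

ROBOT

A 6-joint arm with a two-finger parallel gripper is mounted at the origin on the work surface. World frame = base frame: x ahead of the robot, y to its left, z up, the work surface at z = 0. Lengths are in m, angles in rad, forces in N, time in s.
With the tool pointing down it reaches from about 0.3 to 0.95 m from the base axis. Payload 3.1 kg.
Tool frame: the origin (TCP) lies between the finger pads; the fingertips stand 22 mm ahead of it and the grasp point (between the pads) lies 3 mm ahead of it; y points along the fingers, x is the direction in which the jaws open and shut, and the axes are right-handed (so a half turn about y gives the same grasp; the last joint's range is limited). The gripper opens to 85 mm and grips with 20 to 120 N. Pads are 22 mm wide; open, the fingers measure 114 mm over their backs; the gripper's body (76 mm by 85 mm) begins 54 mm behind the grasp point. The pads swing forward as they close: fully open they stand 13 mm farther back than shut.
Start: joints at [1.152, 0.308, 1.634, -0, 1.2, -0.07], TCP at [0.214, 0.587, 0.253] pointing down, gripper open.
Joint ranges: [-3.06, 3.06], [-0.79, 1.96], [0.05, 2.63], [-1.19, 4.34], [0.05, 2.64], [-2.94, 2.94]. Speed limits (rad/s): [2.79, 2.79, 3.14, 3.14, 3.14, 3.14].

INTERFACE

Orientations are given as a unit quaternion [w, x, y, z].
In Python, from workcell import env, imaging, workorder gives the robot as it stands.
- The arm moves only by the tool servo_tool, never from a script. Its argument "steps" is a list of rows, each an object of numbers: "claw": the opening in per cent of the stroke, from 0 (shut) to 100 (fully open); "x", "y", "z": the shift along the tool's x, y, z in mm; "ax", "ay", "az": the turn, a rotation vector about the tool's x, y, z in degrees. In form: [{"claw": .., "x": .., "y": .., "z": .., "ax": .., "ay": .., "az": ..}, ...]. A call has 1 to 20 rows; each row is the pose to reach, as a shift and turn from the pose commanded when the call began, along the tool's axes at that moment; what a row does not reach only later rows make up. A row lasts 1/10 s, in which the tool goes at most 50 mm and 8.59 degrees, less where a joint would pass 70% of its speed; a pose out of reach is approached as far as the arm can. A call with a gripper value outside its range is refused whole. The fingers move at their own pace and stop on an object; the grip force is fixed at half the most. Time passes only in rows, so rows that repeat a pose let the fingers close. It gives the time, the measured TCP pose, the force and the opening at its end, in the units of the state.
- env.read_state(): the state, without advancing time (a new reading comes with each control period).
- imaging.get_image(name): name is "scene" or "top" or "wrist"; returns (picture, depth): 384x512x3 uint8, red, green, blue; 384x512 float32, m along the optical axis (not along the pixel's ray), 0 where there is no reading.
- imaging.camera_model(name): a dict with "fov_y" (degrees; the focal length in pixels is half the picture's height over the tangent of half this angle, whatever the lens; pixels are square), "cx", "cy" (the principal point, pixels), "R" (3x3) and "t" (3): a world point X has camera coordinates R X + t. Camera axes: x right, y down, z forward; pixel columns grow to the right and rows downward; lengths in m; the calibration is good to about 2 mm. A picture is of the moment at which its call begins: read the wrist's pose just before it. camera_model takes no time and is no camera call; for the wrist camera it gives the pose at the moment of the call.
- workorder.sign_off(): hands the job in, once; it reports no verdict.
The state is a dict: "t": time; "qpos": joint angles; "qvel": joint speeds; "tau": joint torques, N m; "position": TCP position; "ee_rot": TCP orientation; "ft_force": force on the tool from outside, world axes, zero at the start; "wrist_torque": the same for the moment, N m; "gripper_width": finger opening in m.
Only numpy, scipy, OpenCV 4.12 (cv2) and the standard library are available. Lean on these libraries where they do the work, as an engineer would, in place of code of your own. Each camera call takes 0.05 s, during which the arm holds its last target. There are 200 camera calls.

## Working session

There is one attempt and no reset: what is moved stays moved. The work goes in short steps, Python scripts to look and compute and a tool call to move; the robot and the scene stay as the last step left them, time stands still between calls to the robot, and variables do not carry over. Pictures are saved under pics/ and viewed, about 8 in all and at most 12, crops included, and the job is handed in when it is done.

Besides the shell and the picture viewer there is one more tool, called as name([rows], argument=value, ...), one row to a line, values as JSON. servo_tool: Moves the arm, as the interface text tells. Its arguments: {"type":"object","properties":{"steps":{"type":"array"}},"required":["steps"]}

```bash
mkdir -p pics; ls; cat > h.py <<'E'
import numpy as np, cv2
from workcell import env, imaging, workorder
def snap(n,f):
    m=imaging.camera_model(n); p,d=imaging.get_image(n)
    cv2.imwrite('pics/'+f+'.png',cv2.cvtColor(p,cv2.COLOR_RGB2BGR)); np.savez('pics/'+f+'.npz',p=p,d=d,R=m['R'],t=m['t'],f=192/np.tan(np.radians(m['fov_y']/2)),cx=m['cx'],cy=m['cy'])
    return load(f)
def load(f): return dict(np.load('pics/'+f+'.npz'))
def cloud(c):
    v,u=np.mgrid[:384,:512]; z=c['d']
    P=np.stack([(u-c['cx'])/c['f']*z,(v-c['cy'])/c['f']*z,z],-1)
    return (P-c['t'])@c['R']
def proj(c,X):
    q=np.asarray(X)@c['R'].T+c['t']; return q[...,:2]/q[...,2:]*c['f']+[c['cx'],c['cy']]
def ray(c,u,v,h):
    d=np.array([(u-c['cx'])/c['f'],(v-c['cy'])/c['f'],1])@c['R']; o=-c['t']@c['R']
    return o+d*(h-o[2])/d[2]
E
python3 - <<'E'
from h import *
for n in('top','scene'):
    c=snap(n,n+'0'); print(n,c['f'],c['cx'],c['cy'],-c['t']@c['R']); print(c['R'].round(3))
s=env.read_state();print(s)
a=cv2.imread('pics/top0.png');cv2.imwrite('pics/top0b.png',cv2.resize(a,(800,600),interpolation=cv2.INTER_CUBIC))
a=cv2.imread('pics/scene0.png');cv2.imwrite('pics/scene0b.png',cv2.resize(a,(800,600),interpolation=cv2.INTER_CUBIC))
E
```

```text
pics
top 485.5941570859307 253.9696837606977 194.0606348620358 [ 0.29017895 -0.15627317  1.5781032 ]
[[-0.025 -1.     0.019]
 [-0.987  0.021 -0.156]
 [ 0.156 -0.023 -0.987]]
scene 372.06266855006805 263.2926970546752 191.82407272101267 [ 1.05702792 -0.46987941  1.0730937 ]
[[ 0.531  0.847 -0.014]
 [ 0.718 -0.459 -0.523]
 [-0.45   0.268 -0.852]]
{'t': 0.1, 'qpos': array([ 1.15231621e+00,  3.08917887e-01,  1.63506380e+00, -1.22936117e-05,
        1.19968943e+00, -6.97047639e-02]), 'qvel': array([-1.13236296e-03, -8.29404323e-04, -4.47836677e-03, -9.59949537e-04,
        1.41799312e-05, -1.94252596e-03]), 'tau': array([-4.49515574e-04, -4.16413093e+01, -2.77645594e+01, -1.32921077e-04,
        4.07706859e-03, -1.84323920e-05]), 'position': array([0.21333912, 0.58671879, 0.25215972]), 'ee_rot': array([-0.57878573,  0.57954993,  0.40503729, -0.4062927 ]), 'ft_force': array([ 0.4593868 ,  0.17089674, -0.65998409]), 'wrist_torque': array([0.03382587, 0.00420563, 0.0235035 ]), 'gripper_width': 0.08552225482732882}
```

View pics/top0b.png

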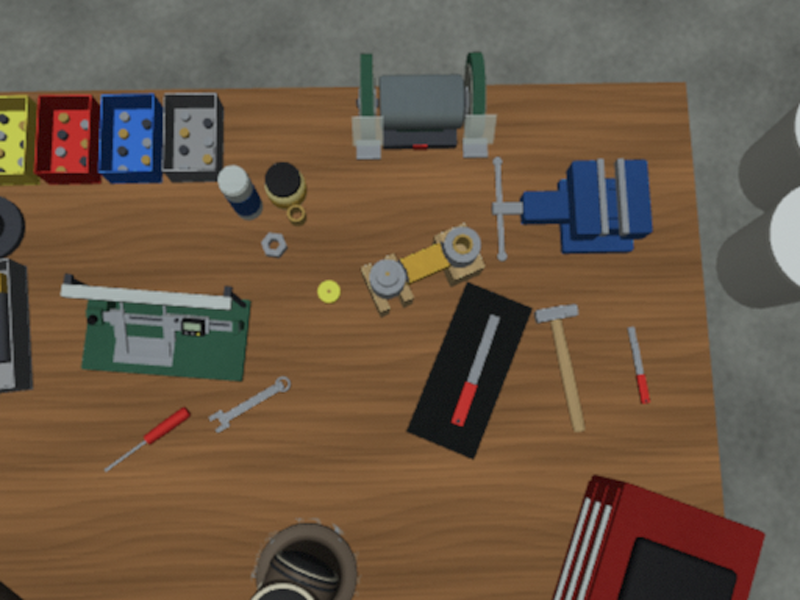

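View pics/scene0b.png

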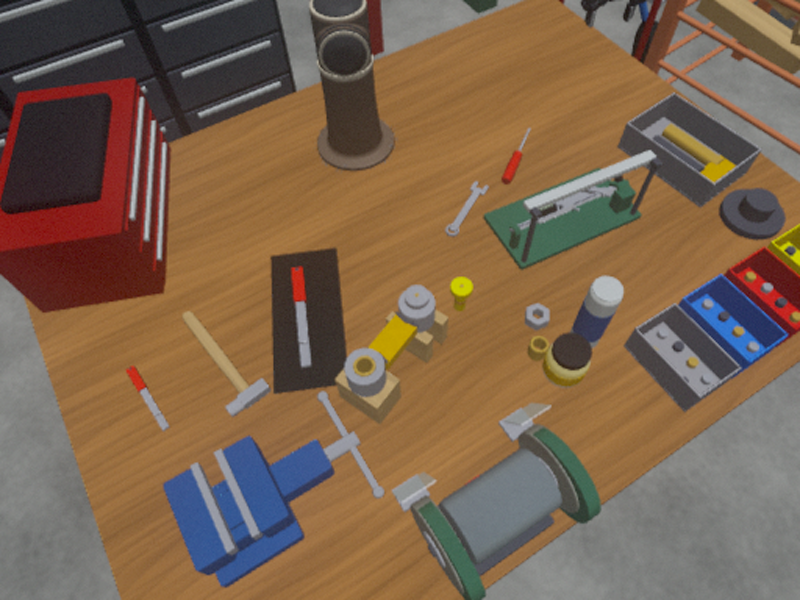

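The top view (800×600) shows the pinned near eye at (388,278), the far eye at (462,246) and the bar on the mat from its grip at (462,405) to its tip at (495,318). The stand is at (165,335), with the display at (193,326) and the lamp on its far side. The yellow decoy pin is at (328,291), and the short bar at (638,365) isn't the one I need. The scene view agrees with this.

```bash
cat > m.py <<'E'
from h import *
for n in('top0','scene0'):
    c=load(n);P=cloud(c);X=P[...,0];Y=P[...,1];Z=P[...,2];hsv=cv2.cvtColor(c['p'],cv2.COLOR_RGB2HSV).astype(int);H,S,V=hsv[...,0],hsv[...,1],hsv[...,2]
    val=c['d']>0
    def box(u0,v0,u1,v1):
        m=np.zeros(val.shape,bool);k=.64;m[int(v0*k):int(v1*k),int(u0*k):int(u1*k)]=1;return m&val
    def rep(name,m):
        m=m.astype(np.uint8);l=cv2.connectedComponentsWithStats(m)
        if l[0]<2: print(name,'none');return None
        i=1+np.argmax(l[2][1:,4]);k=l[1]==i;p=P[k]
        r=cv2.minAreaRect((p[:,:2]*1000).astype(np.float32))
        print(n,name,k.sum(),'med',np.median(p,0).round(4),'rect',np.round(r[0],1),np.round(r[1],1),round(r[2],1),'z',p[:,2].min().round(3),p[:,2].max().round(3));return k
    T=n=='top0'
    near=box(355,240,425,320) if T else box(390,270,445,335)
    far=box(435,215,490,290) if T else box(335,335,392,405)
    rep('head',near&(Z>.162)&(Z<.18))
    rep('neareye',near&(Z>.136)&(Z<.15))
    rep('fareye',far&(Z>.136)&(Z<.15))
    b=box(400,270,540,470) if T else box(260,240,350,400)
    rep('mat+bar',b&((V<60)|(S>150)&((H<6)|(H>174)))&(Z<.03))
    rep('mat',b&(V<60)&(Z<.03))
    rep('grip',b&(S>150)&((H<6)|(H>174)))
    rep('blade',b&(V>70)&(S<60)&(Z<.05))
    s=box(50,260,260,390) if T else box(470,130,680,280)
    rep('base',s&(H>50)&(H<90)&(S>80)&(Z<.04)&(Z>.0))
    rep('lamp',s&(Z>.16)&(Z<.21))
    rep('disp',s&(V<60)&(Z>.06)&(Z<.12))
    rep('steel',s&(S<50)&(Z>.02)&(Z<.12))
E
python3 m.py
python3 - <<'E'
from h import *
a=cv2.imread('pics/top0.png')[165:255,40:170];b=cv2.imread('pics/scene0.png')[85:180,300:440]
a=cv2.resize(a,(780,540),interpolation=cv2.INTER_CUBIC)
cv2.imwrite('pics/st.png',a)
E
```

```text
top0 head 186 med [ 0.5694 -0.17    0.1682] rect [ 568.9 -169.8] [41.5 45.1] 88.5 z 0.163 0.176
top0 neareye 210 med [ 0.5598 -0.1693  0.1421] rect [ 569.5 -169.9] [66.3 67.9] 88.2 z 0.136 0.149
top0 fareye 343 med [ 0.6288 -0.3172  0.1416] rect [ 630.1 -317.3] [68.3 69.6] 83.6 z 0.136 0.149
top0 mat+bar 4377 med [ 0.3868 -0.3347  0.0023] rect [ 399.3 -341.4] [149.1 339. ] 66.1 z -0.009 0.03
top0 mat 4131 med [ 0.3965 -0.3373  0.0021] rect [ 399.3 -341.4] [149.1 339. ] 66.1 z -0.009 0.022
top0 grip 253 med [ 0.3269 -0.323   0.0193] rect [ 326.8 -324.6] [30.  93.4] 68.3 z -0.006 0.03
top0 blade 317 med [ 0.4382 -0.3682  0.0142] rect [ 439.6 -370.2] [ 24.5 152. ] 68.0 z -0.011 0.027
top0 base 2313 med [0.4469 0.2225 0.0173] rect [483.3 284.7] [327.8 165.9] 84.6 z 0.002 0.033
top0 lamp 1024 med [0.5329 0.279  0.1846] rect [542.  277.2] [316.5  44.9] 84.5 z 0.162 0.193
top0 disp 64 med [0.4951 0.2042 0.0887] rect [488.6 213.9] [42.8 32.1] 87.4 z 0.069 0.103
top0 steel 999 med [0.4944 0.276  0.0723] rect [477.  269.8] [258.7 103.7] 84.6 z 0.02 0.103
scene0 head 183 med [ 0.5754 -0.1723  0
[... 343 characters left out ...]
] 64.9 z -0.005 0.009
scene0 mat 1627 med [ 0.4685 -0.3677  0.0021] rect [ 445.5 -360.9] [143.5 246.3] 64.9 z -0.005 0.009
scene0 grip 184 med [ 0.3326 -0.3252  0.0193] rect [ 323.5 -322.6] [ 30.7 104.5] 68.0 z -0.001 0.025
scene0 blade 316 med [ 0.4478 -0.3721  0.0131] rect [ 441.3 -371.2] [ 25.7 151. ] 68.0 z -0.003 0.022
scene0 base 1157 med [0.537  0.2827 0.0173] rect [531.3 288.6] [300.2  85.7] 84.8 z 0.007 0.025
scene0 lamp 809 med [0.5415 0.2674 0.184 ] rect [546.6 274.9] [314.3  45.9] 84.1 z 0.16 0.19
scene0 disp 19 med [0.5055 0.2104 0.0915] rect [505.7 213.1] [32.7  6.8] 87.8 z 0.083 0.096
scene0 steel 558 med [0.4738 0.5702 0.0513] rect [470.4 596.5] [182.6  70.1] 5.8 z 0.02 0.081
```

View pics/st.png

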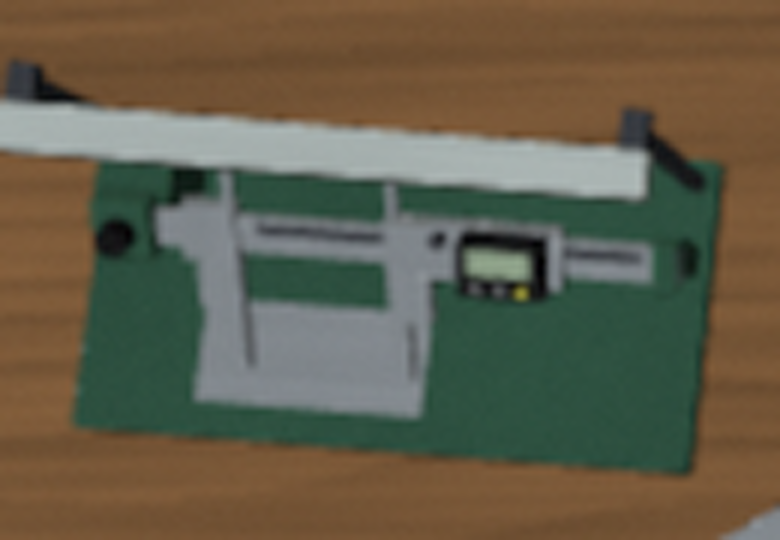

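```bash
cat >> h.py <<'E'
from scipy.spatial.transform import Rotation as Ro
def cur():
    s=env.read_state(); q=s['ee_rot']; return np.array(s['position']),Ro.from_quat([q[1],q[2],q[3],q[0]]),s
def tool(yaw_deg,tilt=0,flip=0):
    "tool y along heading yaw (world deg), z down; tilt>0 turns heading end up"
    a=np.radians(yaw_deg); y=np.array([np.cos(a),np.sin(a),0]); z=np.array([0,0,-1.]); x=np.cross(y,z)
    R=Ro.from_matrix(np.stack([x,y,z],1))
    # rotate about tool x so that y goes up: y->y cos + z*sin(-)
    R=R*Ro.from_rotvec([-np.radians(tilt),0,0])
    return R*Ro.from_euler('z',180,degrees=True) if flip else R
def to(pos,R=None,base=None):
    p,r,s=cur() if base is None else base
    R=r if R is None else R
    d=r.inv().apply(np.asarray(pos)-p)*1000; a=(r.inv()*R).as_rotvec(degrees=True)
    print(dict(zip(['x','y','z','ax','ay','az'],np.r_[d,a].round(1))))
E
python3 - <<'E'
from h import *
p,r,s=cur();print(p,r.as_matrix().round(3))
for f in(0,1):
    R=tool(-22,0,f);to([.40,.1,.32],R);to([.36,-.34,.26],R)
c=imaging.camera_model('wrist');Rc=np.array(c['R']);o=-Rc.T@c['t'];print('cam in tool',r.inv().apply(o-p).round(4),(r.inv().as_matrix()@Rc.T).round(3),c['fov_y'])
E
```

```text
[0.21333912 0.58671879 0.25215972] [[ 0.342 -0.001 -0.94 ]
 [ 0.94  -0.002  0.342]
 [-0.002 -1.     0.   ]]
{'x': np.float64(-393.8), 'y': np.float64(-67.1), 'z': np.float64(-341.7), 'ax': np.float64(-90.0), 'ay': np.float64(1.7), 'az': np.float64(1.5)}
{'x': np.float64(-820.8), 'y': np.float64(-6.2), 'z': np.float64(-454.5), 'ax': np.float64(-90.0), 'ay': np.float64(1.7), 'az': np.float64(1.5)}
{'x': np.float64(-393.8), 'y': np.float64(-67.1), 'z': np.float64(-341.7), 'ax': np.float64(-2.4), 'ay': np.float64(-126.3), 'az': np.float64(-126.3)}
{'x': np.float64(-820.8), 'y': np.float64(-6.2), 'z': np.float64(-454.5), 'ax': np.float64(-2.4), 'ay': np.float64(-126.3), 'az': np.float64(-126.3)}
cam in tool [-0.0006 -0.1208  0.0718] [[ 1.     0.     0.   ]
 [-0.    -0.281  0.96 ]
 [ 0.    -0.96  -0.281]] 67.48536157637622
```

```bash
cat >> h.py <<'E'
def tool(yaw_deg,tilt=0,flip=0):
    "tool y = approach (down), -z along heading; tilt>0: heading end up"
    a=np.radians(yaw_deg); h=np.array([np.cos(a),np.sin(a),0]); y=np.array([0,0,-1.]); z=-h
    lat=np.cross(h,[0,0,1])  # rotation about lat by +tilt takes h up
    R=Ro.from_rotvec(lat*np.radians(tilt))*Ro.from_matrix(np.stack([np.cross(y,z),y,z],1))
    return R*Ro.from_euler('y',180,degrees=True) if flip else R
E
python3 - <<'E'
from h import *
R=tool(-22);print(R.as_matrix().round(2), tool(-22,28).as_matrix().round(2));to([.40,.1,.32],R);to([.37,-.342,.25],R)
E
```

```text
[[ 0.37  0.   -0.93]
 [ 0.93  0.    0.37]
 [ 0.   -1.   -0.  ]] [[ 0.37  0.44 -0.82]
 [ 0.93 -0.18  0.33]
 [ 0.   -0.88 -0.47]]
{'x': np.float64(-393.8), 'y': np.float64(-67.1), 'z': np.float64(-341.7), 'ax': np.float64(-0.0), 'ay': np.float64(2.0), 'az': np.float64(-0.1)}
{'x': np.float64(-819.3), 'y': np.float64(3.8), 'z': np.float64(-464.6), 'ax': np.float64(-0.0), 'ay': np.float64(2.0), 'az': np.float64(-0.1)}
```

servo_tool([
  {"claw":100,"x":-394,"y":-67,"z":-342,"ay":2},
  {"claw":100,"x":-394,"y":-67,"z":-342,"ay":2},
  {"claw":100,"x":-394,"y":-67,"z":-342,"ay":2},
  {"claw":100,"x":-394,"y":-67,"z":-342,"ay":2},
  {"claw":100,"x":-394,"y":-67,"z":-342,"ay":2},
  {"claw":100,"x":-394,"y":-67,"z":-342,"ay":2},
  {"claw":100,"x":-394,"y":-67,"z":-342,"ay":2},
  {"claw":100,"x":-394,"y":-67,"z":-342,"ay":2},
  {"claw":100,"x":-394,"y":-67,"z":-342,"ay":2},
  {"claw":100,"x":-394,"y":-67,"z":-342,"ay":2},
  {"claw":100,"x":-820,"y":4,"z":-465,"ay":2},
  {"claw":100,"x":-820,"y":4,"z":-465,"ay":2},
  {"claw":100,"x":-820,"y":4,"z":-465,"ay":2},
  {"claw":100,"x":-820,"y":4,"z":-465,"ay":2},
  {"claw":100,"x":-820,"y":4,"z":-465,"ay":2},
  {"claw":100,"x":-820,"y":4,"z":-465,"ay":2},
  {"claw":100,"x":-820,"y":4,"z":-465,"ay":2},
  {"claw":100,"x":-820,"y":4,"z":-465,"ay":2},
  {"claw":100,"x":-820,"y":4,"z":-465,"ay":2},
  {"claw":100,"x":-820,"y":4,"z":-465,"ay":2},
])

```text
invalid input
```

servo_tool([
  {"claw":100,"x":-394,"y":-67,"z":-342,"ax":0,"ay":2,"az":0},
  {"claw":100,"x":-394,"y":-67,"z":-342,"ax":0,"ay":2,"az":0},
  {"claw":100,"x":-394,"y":-67,"z":-342,"ax":0,"ay":2,"az":0},
  {"claw":100,"x":-394,"y":-67,"z":-342,"ax":0,"ay":2,"az":0},
  {"claw":100,"x":-394,"y":-67,"z":-342,"ax":0,"ay":2,"az":0},
  {"claw":100,"x":-394,"y":-67,"z":-342,"ax":0,"ay":2,"az":0},
  {"claw":100,"x":-394,"y":-67,"z":-342,"ax":0,"ay":2,"az":0},
  {"claw":100,"x":-394,"y":-67,"z":-342,"ax":0,"ay":2,"az":0},
  {"claw":100,"x":-394,"y":-67,"z":-342,"ax":0,"ay":2,"az":0},
  {"claw":100,"x":-394,"y":-67,"z":-342,"ax":0,"ay":2,"az":0},
  {"claw":100,"x":-820,"y":4,"z":-465,"ax":0,"ay":2,"az":0},
  {"claw":100,"x":-820,"y":4,"z":-465,"ax":0,"ay":2,"az":0},
  {"claw":100,"x":-820,"y":4,"z":-465,"ax":0,"ay":2,"az":0},
  {"claw":100,"x":-820,"y":4,"z":-465,"ax":0,"ay":2,"az":0},
  {"claw":100,"x":-820,"y":4,"z":-465,"ax":0,"ay":2,"az":0},
  {"claw":100,"x":-820,"y":4,"z":-465,"ax":0,"ay":2,"az":0},
  {"claw":100,"x":-820,"y":4,"z":-465,"ax":0,"ay":2,"az":0},
  {"claw":100,"x":-820,"y":4,"z":-465,"ax":0,"ay":2,"az":0},
  {"claw":100,"x":-820,"y":4,"z":-465,"ax":0,"ay":2,"az":0},
  {"claw":100,"x":-820,"y":4,"z":-465,"ax":0,"ay":2,"az":0},
])

```text
t: 2.1
position: [0.3693, -0.3458, 0.2483]
ee_rot: [-0.587, 0.587, 0.394, -0.395]
ft_force: [0.5, 0.4, 1.0]
gripper_width: 0.0852
```

```bash
python3 - <<'E'
from h import *
c=snap('wrist','w1');p,r,s=cur();print(p)
P=cloud(c);hsv=cv2.cvtColor(c['p'],cv2.COLOR_RGB2HSV).astype(int);H,S,V=hsv[...,0],hsv[...,1],hsv[...,2];Z=P[...,2]
val=c['d']>0
def rep(name,m):
    l=cv2.connectedComponentsWithStats(m.astype(np.uint8));i=1+np.argmax(l[2][1:,4]);k=l[1]==i;q=P[k]
    rr=cv2.minAreaRect((q[:,:2]*1000).astype(np.float32));print(name,k.sum(),l[2][i],np.round(rr[0],1),np.round(rr[1],1),round(rr[2],1),np.median(q[:,2]).round(4))
rep('grip',val&(S>150)&((H<6)|(H>174))&(Z<.04))
rep('blade',val&(V>70)&(S<60)&(Z<.04)&(Z>.005))
rep('mat',val&(V<60)&(Z<.01))
E
```

```text
[ 0.3693418  -0.34739433  0.24804432]
grip 1813 [ 247   90   24   78 1813] [ 328.2 -325.8] [29.6 94.4] 68.2 0.0211
blade 1586 [ 251  168   17  104 1586] [ 439.7 -370.2] [ 21.3 149.5] 67.6 0.017
mat 24244 [  210    44   126   253 24244] [ 399.8 -342.9] [146.8 337.1] 66.1 0.0034
```

View pics/w1.png

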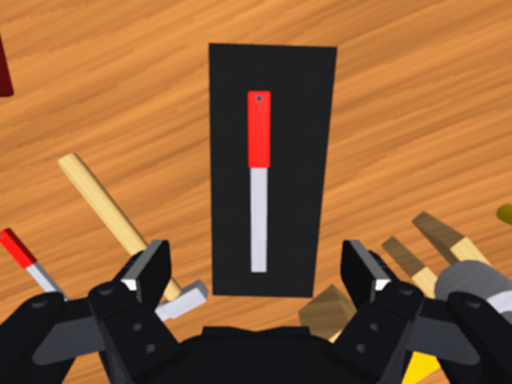

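```bash
python3 - <<'E'
from h import *
R=tool(-22.2);to([.3885,-.3497,.07],R);to([.3885,-.3497,.028],R)
E
```

```text
{'x': np.float64(5.6), 'y': np.float64(178.0), 'z': np.float64(-18.6), 'ax': np.float64(-0.0), 'ay': np.float64(0.0), 'az': np.float64(-0.2)}
{'x': np.float64(5.7), 'y': np.float64(220.0), 'z': np.float64(-18.6), 'ax': np.float64(-0.0), 'ay': np.float64(0.0), 'az': np.float64(-0.2)}
```

servo_tool([
  {"claw":60,"x":5.6,"y":178,"z":-18.6,"ax":0,"ay":0,"az":0},
  {"claw":60,"x":5.6,"y":178,"z":-18.6,"ax":0,"ay":0,"az":0},
  {"claw":60,"x":5.6,"y":178,"z":-18.6,"ax":0,"ay":0,"az":0},
  {"claw":60,"x":5.6,"y":178,"z":-18.6,"ax":0,"ay":0,"az":0},
  {"claw":60,"x":5.6,"y":178,"z":-18.6,"ax":0,"ay":0,"az":0},
  {"claw":60,"x":5.6,"y":178,"z":-18.6,"ax":0,"ay":0,"az":0},
])

```text
t: 2.75
position: [0.3896, -0.3434, 0.0712]
ee_rot: [0.587, -0.586, -0.396, 0.396]
ft_force: [0.2, 0.3, 1.1]
gripper_width: 0.0509
```

```bash
python3 - <<'E'
from h import *
p,r,s=cur();print(p,s['ft_force'],s['gripper_width']);R=tool(-22.2);to([.3885,-.3497,.028],R)
E
```

```text
[ 0.3895886  -0.3434445   0.07117926] [0.15454633 0.25730616 1.07816048] 0.050866033671768084
{'x': np.float64(-6.2), 'y': np.float64(43.2), 'z': np.float64(-1.4), 'ax': np.float64(-0.1), 'ay': np.float64(0.2), 'az': np.float64(0.0)}
```

servo_tool([
  {"claw":60,"x":-6.2,"y":43,"z":-1.4,"ax":0,"ay":0,"az":0},
  {"claw":60,"x":-6.2,"y":43,"z":-1.4,"ax":0,"ay":0,"az":0},
  {"claw":60,"x":-6.2,"y":43,"z":-1.4,"ax":0,"ay":0,"az":0},
  {"claw":20,"x":-6.2,"y":43,"z":-1.4,"ax":0,"ay":0,"az":0},
  {"claw":0,"x":-6.2,"y":43,"z":-1.4,"ax":0,"ay":0,"az":0},
  {"claw":0,"x":-6.2,"y":43,"z":-1.4,"ax":0,"ay":0,"az":0},
  {"claw":0,"x":-6.2,"y":43,"z":-1.4,"ax":0,"ay":0,"az":0},
  {"claw":0,"x":-6.2,"y":43,"z":-1.4,"ax":0,"ay":0,"az":0},
  {"claw":0,"x":-6.2,"y":43,"z":-1.4,"ax":0,"ay":0,"az":0},
])

```text
t: 3.65
position: [0.3904, -0.3514, 0.0313]
ee_rot: [-0.585, 0.588, 0.396, -0.395]
ft_force: [0.4, 2.0, 7.6]
gripper_width: 0.0182
```

```bash
python3 - <<'E'
from h import *
p,r,s=cur();print(p,s['ft_force'],s['gripper_width'],(r.inv()*tool(-22.2)).as_rotvec(degrees=True))
E
```

```text
[ 0.39037911 -0.35142322  0.03129989] [0.43902359 2.00398662 7.58259257] 0.018228022383796973 [ 0.24514175  0.2123001  -0.08474663]
```

servo_tool([
  {"claw":0,"x":0,"y":-50,"z":0,"ax":0,"ay":0,"az":0},
  {"claw":0,"x":0,"y":-100,"z":0,"ax":0,"ay":0,"az":0},
  {"claw":0,"x":30,"y":-150,"z":0,"ax":0,"ay":0,"az":0},
  {"claw":0,"x":60,"y":-180,"z":0,"ax":0,"ay":0,"az":0},
  {"claw":0,"x":60,"y":-180,"z":0,"ax":0,"ay":0,"az":0},
  {"claw":0,"x":60,"y":-180,"z":0,"ax":0,"ay":0,"az":0},
  {"claw":0,"x":60,"y":-180,"z":0,"ax":0,"ay":0,"az":0},
])

```text
t: 4.35
position: [0.4099, -0.2939, 0.2071]
ee_rot: [0.587, -0.585, -0.395, 0.396]
ft_force: [0.5, -0.2, -4.8]
gripper_width: 0.0179
```

```bash
python3 - <<'E'
from h import *
c=snap('wrist','w2');p,r,s=cur();print(p,s['ft_force'],s['gripper_width'],(r.inv()*tool(-22.2)).as_rotvec(degrees=True))
for n in('w1','w2'):
    c=load(n);P=cloud(c);Z=P[...,2];X=P[...,0];Y=P[...,1]
    for lo,hi in((.163,.175),(.137,.149)):
        m=(c['d']>0)&(Z>lo)&(Z<hi)&(np.hypot(X-.571,Y+.171)<.05)
        if m.sum()>30:
            (x,y),rad=cv2.minEnclosingCircle((P[m][:,:2]*1000).astype(np.float32));v,u=np.nonzero(m);print(n,lo,m.sum(),x,y,rad,np.median(Z[m]),u.min(),u.max(),v.min(),v.max())
E
```

```text
[ 0.40960491 -0.29400702  0.20655099] [-0.63587858  0.152293   -4.65476974] 0.0179436401402466 [-0.20324775  0.19437722  0.04075078]
w1 0.137 579 546.9857177734375 -173.6659698486328 15.645877838134766 0.1431686752636305 481 511 286 317
w2 0.163 437 555.2304077148438 -170.44898986816406 11.099370002746582 0.16873419659448113 481 511 337 361
w2 0.137 1929 558.0357666015625 -169.25241088867188 28.882482528686523 0.14318033336717895 438 511 298 337
```

View pics/w2.png

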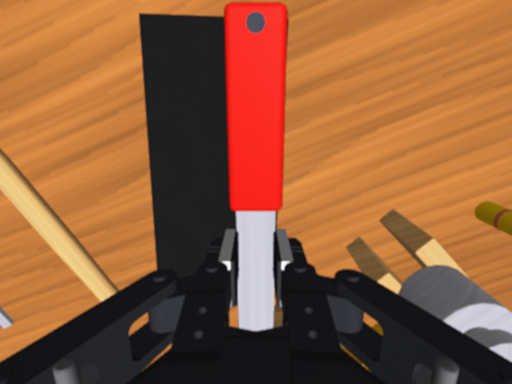

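```bash
cat > circ.py <<'E'
from h import *
def fit(n,lo,hi,r,a0,a1,guess=(.571,-.171)):
    c=load(n);P=cloud(c);Z=P[...,2]
    m=(c['d']>0)&(Z>lo)&(Z<hi)&(np.hypot(P[...,0]-guess[0],P[...,1]-guess[1])<.06)
    q=P[m][:,:2];A=np.radians(np.arange(a0,a1+1,5));D=np.stack([np.cos(A),np.sin(A)],1)
    s=np.quantile(q@D.T,.997,axis=0);x,res,_,_=np.linalg.lstsq(D,s-r,rcond=None);print(n,r,x.round(4),'rms',np.sqrt(res/len(A)).round(4),m.sum())
if __name__=='__main__':
    fit('w2',.138,.148,.035,150,230);fit('w2',.138,.148,.035,140,200);fit('w2',.164,.174,.023,160,230)
    for n in('top0','scene0'): fit(n,.138,.148,.035,0,355);fit(n,.164,.174,.023,0,355)
    fit('scene0',.138,.148,.035,-90,90);fit('top0',.138,.148,.035,90,270)
E
python3 circ.py
```

```text
w2 0.035 [ 0.5713 -0.1723] rms [0.0004] 1868
w2 0.035 [ 0.5713 -0.1732] rms [0.0001] 1868
w2 0.023 [ 0.5711 -0.1703] rms [0.0007] 400
top0 0.035 [ 0.5687 -0.1703] rms [0.0014] 188
top0 0.023 [ 0.5692 -0.1701] rms [0.001] 175
scene0 0.035 [ 0.5769 -0.1731] rms [0.0033] 189
scene0 0.023 [ 0.574  -0.1717] rms [0.0009] 177
scene0 0.035 [ 0.5734 -0.1718] rms [0.0007] 189
top0 0.035 [ 0.5704 -0.1701] rms [0.0006] 188
```

```bash
python3 - <<'E'
from h import *
R=tool(-22.2);to([.4108,-.1061,.19],R)
E
```

```text
{'x': np.float64(174.7), 'y': np.float64(16.9), 'z': np.float64(69.2), 'ax': np.float64(-0.2), 'ay': np.float64(0.2), 'az': np.float64(0.0)}
```

servo_tool([
  {"claw":0,"x":44,"y":0,"z":60,"ax":0,"ay":0,"az":0},
  {"claw":0,"x":88,"y":5,"z":69,"ax":0,"ay":0,"az":0},
  {"claw":0,"x":130,"y":10,"z":69,"ax":0,"ay":0,"az":0},
  {"claw":0,"x":174.7,"y":17,"z":69,"ax":0,"ay":0,"az":0},
  {"claw":0,"x":174.7,"y":17,"z":69,"ax":0,"ay":0,"az":0},
  {"claw":0,"x":174.7,"y":17,"z":69,"ax":0,"ay":0,"az":0},
  {"claw":0,"x":174.7,"y":17,"z":69,"ax":0,"ay":0,"az":0},
  {"claw":0,"x":174.7,"y":17,"z":69,"ax":0,"ay":0,"az":0},
])

```text
t: 5.2
position: [0.4122, -0.1082, 0.191]
ee_rot: [0.587, -0.587, -0.394, 0.395]
ft_force: [-0.1, -0.3, -3.4]
gripper_width: 0.0179
```

```bash
python3 - <<'E'
from h import *
c=snap('scene','s1');p,r,s=cur();print(p,s['ft_force'],(r.inv()*tool(-22.2)).as_rotvec(degrees=True))
R=tool(-22.2);to([.4267,-.1126,.178],R)
P=cloud(c);Z=P[...,2];h=np.array([.926,-.378]);d=(P[...,:2]-p[:2])@h;l=(P[...,:2]-p[:2])@np.array([.378,.926])
for a in(-80,-60,30,50,60,80,100,110,120,125):
    m=(c['d']>0)&(abs(d*1000-a)<4)&(abs(l)<.007)&(abs(Z-.17)<.03);print(a,m.sum(),np.median(Z[m]).round(4) if m.any() else '',np.median(l[m]).round(4) if m.any() else '')
m=(c['d']>0)&(abs(l)<.01)&(d>.09)&(d<.15)&(abs(Z-.17)<.015);print('tip d',np.quantile(d[m],[.9,.98,1]))
a=cv2.imread('pics/s1.png')[120:260,200:330];cv2.imwrite('pics/s1b.png',cv2.resize(a,(650,700)[:2],interpolation=cv2.INTER_CUBIC)[:600])
E
```

```text
[ 0.41230061 -0.10821436  0.19114056] [ 0.29634478 -0.84172013 -4.36508282] [-0.01766502  0.06088669 -0.01992412]
{'x': np.float64(1.4), 'y': np.float64(13.1), 'z': np.float64(-15.0), 'ax': np.float64(-0.0), 'ay': np.float64(0.1), 'az': np.float64(-0.0)}
-80 0  
-60 0  
30 9 0.175 -0.0004
50 10 0.175 0.0001
60 12 0.1751 0.0003
80 13 0.1703 -0.0001
100 9 0.1704 -0.0001
110 10 0.1693 0.0005
120 13 0.1688 -0.0005
125 14 0.1673 -0.0006
tip d [0.12774279 0.12859277 0.12902404]
```

View pics/s1b.png

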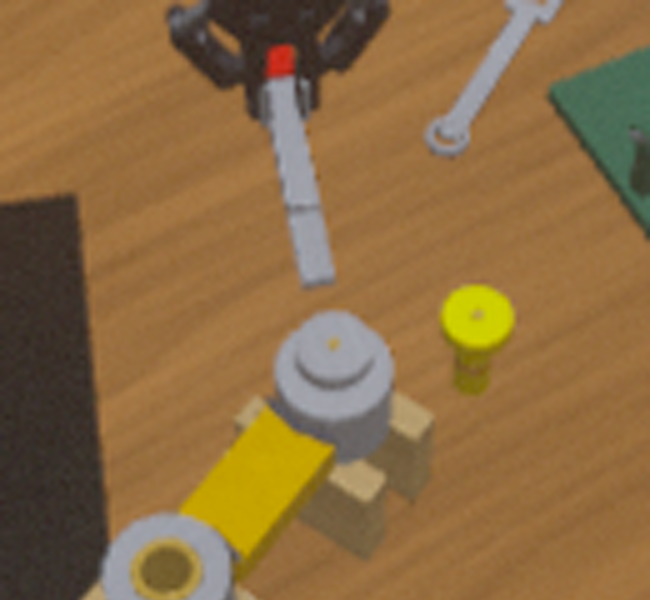

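The crop shows the bar held level. Its blade tip at (318,280) points at the eye, just short of the pin head at (335,345).

servo_tool([
  {"claw":0,"x":1.4,"y":0,"z":-8,"ax":0,"ay":0,"az":0},
  {"claw":0,"x":1.4,"y":10,"z":-15,"ax":0,"ay":0,"az":0},
  {"claw":0,"x":1.4,"y":13,"z":-15,"ax":0,"ay":0,"az":0},
  {"claw":0,"x":1.4,"y":13,"z":-15,"ax":0,"ay":0,"az":0},
  {"claw":0,"x":1.4,"y":15,"z":-15,"ax":0,"ay":0,"az":0},
  {"claw":0,"x":1.4,"y":16,"z":-15,"ax":0,"ay":0,"az":0},
  {"claw":0,"x":1.4,"y":16,"z":-15,"ax":0,"ay":0,"az":0},
  {"claw":0,"x":1.4,"y":16,"z":-15,"ax":0,"ay":0,"az":0},
])

```text
t: 6.05
position: [0.427, -0.111, 0.1754]
ee_rot: [-0.586, 0.586, 0.396, -0.395]
ft_force: [0.2, 0.0, -4.5]
gripper_width: 0.018
```

servo_tool([
  {"claw":0,"x":0,"y":1,"z":0,"ax":0,"ay":0,"az":0},
  {"claw":0,"x":0,"y":2,"z":0,"ax":0,"ay":0,"az":0},
  {"claw":0,"x":0,"y":2,"z":0,"ax":0,"ay":0,"az":0},
  {"claw":0,"x":0,"y":2,"z":0,"ax":0,"ay":0,"az":0},
])

```text
t: 6.45
position: [0.427, -0.1111, 0.1733]
ee_rot: [0.586, -0.586, -0.395, 0.395]
ft_force: [0.1, 0.1, -4.7]
gripper_width: 0.0179
```

servo_tool([
  {"claw":0,"x":0,"y":1,"z":0,"ax":0,"ay":0,"az":0},
  {"claw":0,"x":0,"y":1,"z":0,"ax":0,"ay":0,"az":0},
  {"claw":0,"x":0,"y":1,"z":0,"ax":0,"ay":0,"az":0},
])

```text
t: 6.75
position: [0.427, -0.1111, 0.1722]
ee_rot: [0.586, -0.586, -0.395, 0.395]
ft_force: [-1.1, -0.1, -4.4]
gripper_width: 0.0175
```

servo_tool([
  {"claw":0,"x":0,"y":1,"z":0,"ax":0,"ay":0,"az":0},
  {"claw":0,"x":0,"y":1,"z":0,"ax":0,"ay":0,"az":0},
  {"claw":0,"x":0,"y":1,"z":0,"ax":0,"ay":0,"az":0},
])

```text
t: 7.05
position: [0.4272, -0.1111, 0.1714]
ee_rot: [-0.586, 0.586, 0.396, -0.395]
ft_force: [0.0, 0.7, -3.7]
gripper_width: 0.0176
```

servo_tool([
  {"claw":0,"x":0,"y":-2,"z":0,"ax":0,"ay":0,"az":0},
  {"claw":0,"x":0,"y":-2,"z":0,"ax":0,"ay":0,"az":0},
  {"claw":0,"x":0,"y":-2,"z":-4,"ax":0,"ay":0,"az":0},
  {"claw":0,"x":0,"y":-2,"z":-8,"ax":0,"ay":0,"az":0},
  {"claw":0,"x":0,"y":-2,"z":-11,"ax":0,"ay":0,"az":0},
  {"claw":0,"x":0,"y":-2,"z":-13,"ax":0,"ay":0,"az":0},
  {"claw":0,"x":0,"y":-2,"z":-13,"ax":0,"ay":0,"az":0},
  {"claw":0,"x":0,"y":-2,"z":-13,"ax":0,"ay":0,"az":0},
])

```text
t: 7.85
position: [0.439, -0.1159, 0.1732]
ee_rot: [0.586, -0.586, -0.395, 0.396]
ft_force: [-0.3, -1.0, -3.9]
gripper_width: 0.0179
```

servo_tool([
  {"claw":0,"x":0,"y":0,"z":-1,"ax":0,"ay":0,"az":0},
  {"claw":0,"x":0,"y":0,"z":-2,"ax":0,"ay":0,"az":0},
  {"claw":0,"x":0,"y":0,"z":-2,"ax":0,"ay":0,"az":0},
  {"claw":0,"x":0,"y":0,"z":-2,"ax":0,"ay":0,"az":0},
])

```text
t: 8.25
position: [0.4409, -0.1167, 0.1733]
ee_rot: [0.586, -0.586, -0.395, 0.395]
ft_force: [-0.7, 0.4, -4.1]
gripper_width: 0.0178
```

servo_tool([
  {"claw":0,"x":0,"y":6.5,"z":1.2,"ax":-2.5,"ay":0,"az":0},
  {"claw":0,"x":0,"y":11,"z":2.3,"ax":-5,"ay":0,"az":0},
  {"claw":0,"x":0,"y":16,"z":2.9,"ax":-7.5,"ay":0,"az":0},
  {"claw":0,"x":0,"y":20.6,"z":3.4,"ax":-10,"ay":0,"az":0},
  {"claw":0,"x":0,"y":25.5,"z":3.4,"ax":-12.5,"ay":0,"az":0},
  {"claw":0,"x":0,"y":30.3,"z":3.4,"ax":-15,"ay":0,"az":0},
  {"claw":0,"x":0,"y":35,"z":3,"ax":-17.5,"ay":0,"az":0},
  {"claw":0,"x":0,"y":39.7,"z":2.5,"ax":-20,"ay":0,"az":0},
  {"claw":0,"x":0,"y":39.7,"z":2.5,"ax":-20,"ay":0,"az":0},
])

```text
t: 9.15
position: [0.4376, -0.1153, 0.1332]
ee_rot: [-0.476, 0.679, 0.458, -0.321]
ft_force: [-2.4, 0.5, -1.9]
gripper_width: 0.0182
```

```bash
python3 - <<'E'
from h import *
p,r,s=cur();print(p,s['ft_force'],s['wrist_torque'],s['gripper_width'],(r.inv()*tool(-22.2,20)).as_rotvec(degrees=True))
h=np.array([.926,-.378,0])
b=np.array([.4409,-.1167,0])
for th,sx,z in((25,-.5,124.3),(30,2.45,115.5),(33,4.9,110)):
    to(b+h*sx/1000+[0,0,z/1000],tool(-22.2,th))
E
```

```text
[ 0.43758468 -0.11534616  0.13317759] [-2.37450816  0.47520055 -1.92597639] [ 0.16662334  0.58303063 -0.01623594] 0.018210417750259156 [-0.07467108  0.2079036   0.07164353]
{'x': np.float64(-0.0), 'y': np.float64(9.4), 'z': np.float64(0.1), 'ax': np.float64(-5.1), 'ay': np.float64(0.2), 'az': np.float64(0.1)}
{'x': np.float64(-0.0), 'y': np.float64(18.7), 'z': np.float64(0.4), 'ax': np.float64(-10.1), 'ay': np.float64(0.2), 'az': np.float64(0.1)}
{'x': np.float64(-0.0), 'y': np.float64(24.7), 'z': np.float64(-0.1), 'ax': np.float64(-13.1), 'ay': np.float64(0.2), 'az': np.float64(0.1)}
```

servo_tool([
  {"claw":0,"x":0,"y":4.7,"z":0,"ax":-2.5,"ay":0,"az":0},
  {"claw":0,"x":0,"y":9.4,"z":0,"ax":-5,"ay":0,"az":0},
  {"claw":0,"x":0,"y":14,"z":0.2,"ax":-7.5,"ay":0,"az":0},
  {"claw":0,"x":0,"y":18.7,"z":0.4,"ax":-10,"ay":0,"az":0},
  {"claw":0,"x":0,"y":18.7,"z":0.4,"ax":-10,"ay":0,"az":0},
  {"claw":0,"x":0,"y":18.7,"z":0.4,"ax":-10,"ay":0,"az":0},
])

```text
t: 9.75
position: [0.4422, -0.1175, 0.1145]
ee_rot: [-0.417, 0.717, 0.483, -0.281]
ft_force: [-4.8, 2.2, -4.6]
gripper_width: 0.0179
```

```bash
python3 - <<'E'
from h import *
c=snap('scene','s2');p,r,s=cur();print(p,s['ft_force'],s['wrist_torque'],s['gripper_width'],(r.inv()*tool(-22.2,30)).as_rotvec(degrees=True))
P=cloud(c);Z=P[...,2];
m=(c['d']>0)&(np.hypot(P[...,0]-.574,P[...,1]+.172)<.015);print('head z',np.median(Z[m]), 'before',np.median(cloud(load('s1'))[...,2][m]))
h=np.array([.926,-.378]);d=(P[...,:2]-p[:2])@h;l=(P[...,:2]-p[:2])@np.array([.378,.926])
for a in(30,50,60,70,80,90,100,110):
    m=(c['d']>0)&(abs(d*1000-a)<4)&(abs(l)<.007);print(a,m.sum(),np.median(Z[m]).round(4) if m.any() else '')
a=cv2.imread('pics/s2.png')[120:260,200:330];cv2.imwrite('pics/s2b.png',cv2.resize(a,(557,600),interpolation=cv2.INTER_CUBIC))
E
```

```text
[ 0.44222616 -0.11747994  0.11451928] [-4.92372063  1.92834253 -5.49958521] [ 0.53133955  1.28467283 -0.01578623] 0.017692779393706975 [-0.39368008  0.18099382  0.06309364]
head z 0.1727163916800571 before 0.16789623926469144
30 8 0.1129
50 5 0.1254
60 7 0.1307
70 6 0.1365
80 12 0.1374
90 5 0.1405
100 7 0.146
110 1 0.1515
```

View pics/s2b.png

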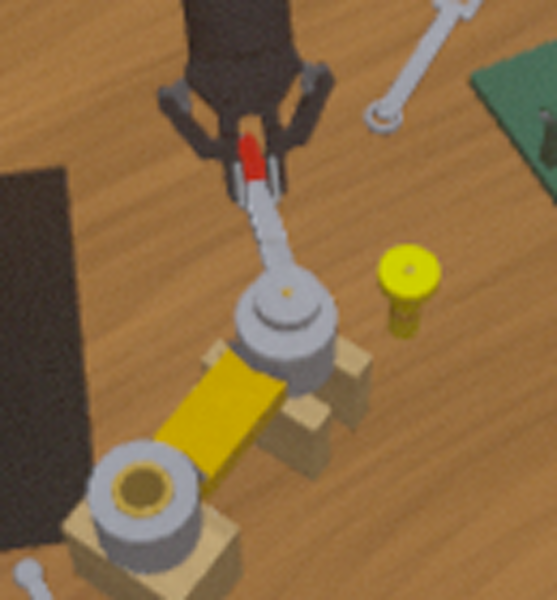

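The pin head is up 4.8 mm. I'll go a few degrees further so it passes the 5 mm loose point.

```bash
python3 - <<'E'
from h import *
h=np.array([.926,-.378,0])
b=np.array([.4409,-.1167,0])
for th,sx,z in((33,4.9,110),(36,7.2,105.6)):
    to(b+h*sx/1000+[0,0,z/1000],tool(-22.2,th))
E
```

```text
{'x': np.float64(0.2), 'y': np.float64(5.6), 'z': np.float64(-0.7), 'ax': np.float64(-3.4), 'ay': np.float64(0.2), 'az': np.float64(0.1)}
{'x': np.float64(0.2), 'y': np.float64(10.6), 'z': np.float64(-0.5), 'ax': np.float64(-6.4), 'ay': np.float64(0.2), 'az': np.float64(0.1)}
```

servo_tool([
  {"claw":0,"x":0,"y":2.8,"z":-0.3,"ax":-1.7,"ay":0,"az":0},
  {"claw":0,"x":0,"y":5.6,"z":-0.7,"ax":-3.4,"ay":0,"az":0},
  {"claw":0,"x":0,"y":8.1,"z":-0.6,"ax":-4.9,"ay":0,"az":0},
  {"claw":0,"x":0,"y":10.6,"z":-0.5,"ax":-6.4,"ay":0,"az":0},
  {"claw":0,"x":0,"y":10.6,"z":-0.5,"ax":-6.4,"ay":0,"az":0},
  {"claw":0,"x":0,"y":10.6,"z":-0.5,"ax":-6.4,"ay":0,"az":0},
])

```text
t: 10.4
position: [0.4455, -0.1165, 0.1103]
ee_rot: [-0.38, 0.741, 0.49, -0.259]
ft_force: [-9.0, 0.9, -12.6]
gripper_width: 0.0182
```

```bash
python3 - <<'E'
from h import *
c=snap('scene','s3');p,r,s=cur();print(p,s['ft_force'],s['wrist_torque'],s['gripper_width'],(r.inv()*tool(-22.2,36)).as_rotvec(degrees=True))
P=cloud(c);Z=P[...,2];
m=(c['d']>0)&(np.hypot(P[...,0]-.574,P[...,1]+.172)<.015);print('head z',np.median(Z[m]), 'before',np.median(cloud(load('s1'))[...,2][m]))
h=np.array([.926,-.378,0]);b=p*[1,1,0]+[0,0,0]
for th,ds,dz in((20,-6,21),(20,-40,25),(0,-40,70)): to(p+h*ds/1000+[0,0,dz/1000],tool(-22.2,th))
E
```

```text
[ 0.4456019  -0.11609364  0.11019695] [ -7.09471145  -0.92596057 -10.81311447] [ 0.82109747  2.59664339 -0.68646667] 0.017492349942912443 [-7.05194955e-01 -4.76699387e-04 -7.64863572e-01]
head z 0.1740802666696609 before 0.16789623926469144
{'x': np.float64(-0.3), 'y': np.float64(-20.6), 'z': np.float64(-7.2), 'ax': np.float64(15.3), 'ay': np.float64(-0.1), 'az': np.float64(-0.8)}
{'x': np.float64(-0.6), 'y': np.float64(-43.5), 'z': np.float64(18.2), 'ax': np.float64(15.3), 'ay': np.float64(-0.1), 'az': np.float64(-0.8)}
{'x': np.float64(-1.1), 'y': np.float64(-80.2), 'z': np.float64(-7.8), 'ax': np.float64(35.3), 'ay': np.float64(-0.2), 'az': np.float64(-0.7)}
```

servo_tool([
  {"claw":0,"x":0,"y":-5,"z":-0.5,"ax":4,"ay":0,"az":0},
  {"claw":0,"x":0,"y":-10,"z":-2,"ax":8,"ay":0,"az":0},
  {"claw":0,"x":0,"y":-16,"z":-4,"ax":12,"ay":0,"az":0},
  {"claw":0,"x":0,"y":-20.6,"z":-4,"ax":15,"ay":0,"az":0},
  {"claw":0,"x":0,"y":-28,"z":4,"ax":15,"ay":0,"az":0},
  {"claw":0,"x":0,"y":-36,"z":12,"ax":15,"ay":0,"az":0},
  {"claw":0,"x":0,"y":-44,"z":18,"ax":15,"ay":0,"az":0},
  {"claw":0,"x":0,"y":-60,"z":18,"ax":20,"ay":0,"az":-0.4},
  {"claw":0,"x":0,"y":-70,"z":10,"ax":28,"ay":0,"az":-0.7},
  {"claw":0,"x":0,"y":-80,"z":-8,"ax":35.3,"ay":0,"az":-0.7},
  {"claw":0,"x":0,"y":-80,"z":-8,"ax":35.3,"ay":0,"az":-0.7},
  {"claw":0,"x":0,"y":-80,"z":-8,"ax":35.3,"ay":0,"az":-0.7},
  {"claw":0,"x":0,"y":-80,"z":-8,"ax":35.3,"ay":0,"az":-0.7},
  {"claw":0,"x":0,"y":-80,"z":-8,"ax":35.3,"ay":0,"az":-0.7},
])

```text
t: 11.85
position: [0.4114, -0.0997, 0.1822]
ee_rot: [-0.585, 0.588, 0.397, -0.393]
ft_force: [-0.1, 0.5, -3.6]
gripper_width: 0.0177
```

```bash
python3 - <<'E'
from h import *
c=snap('scene','s4');p,r,s=cur();print(p,s['ft_force'],s['wrist_torque'],s['gripper_width'],(r.inv()*tool(-22.2)).as_rotvec(degrees=True))
P=cloud(c);Z=P[...,2];
m=(c['d']>0)&(np.hypot(P[...,0]-.574,P[...,1]+.172)<.015);print('head z',np.median(Z[m]))
h=np.array([.926,-.378]);d=(P[...,:2]-p[:2])@h;l=(P[...,:2]-p[:2])@np.array([.378,.926])
for a in(30,40,50,60,80,90,100,110,120,125):
    m=(c['d']>0)&(abs(d*1000-a)<4)&(abs(l)<.007)&(abs(Z-.17)<.04);print(a,m.sum(),np.median(Z[m]).round(4) if m.any() else '',np.median(l[m]).round(4) if m.any() else '')
m=(c['d']>0)&(abs(l)<.012)&(d>.09)&(d<.15)&(abs(Z-.165)<.03);print('tip d',np.quantile(d[m],[.9,.98,1]))
to([.391,-.351,.23],tool(-22.2))
E
```

```text
[ 0.41179998 -0.0998276   0.18245662] [-4.85489764e-04 -6.16151716e-01 -4.35253168e+00] [0.007546   0.05589056 0.01579322] 0.017682749632873886 [0.42792834 0.09644583 0.15514382]
head z 0.17202466414632947
30 9 0.1673 0.0007
40 9 0.1681 -0.001
50 12 0.1655 -0.0005
60 10 0.1671 0.0009
80 16 0.1616 0.0001
90 10 0.1614 0.0001
100 7 0.1611 -0.0019
110 11 0.1606 0.0001
120 12 0.1605 0.0006
125 15 0.1598 -0.0004
tip d [0.12793942 0.12948956 0.13025463]
{'x': np.float64(-240.4), 'y': np.float64(-47.6), 'z': np.float64(-75.6), 'ax': np.float64(0.4), 'ay': np.float64(0.1), 'az': np.float64(0.2)}
```

servo_tool([
  {"claw":0,"x":0,"y":-40,"z":10,"ax":0,"ay":0,"az":0},
  {"claw":0,"x":-40,"y":-48,"z":0,"ax":0,"ay":0,"az":0},
  {"claw":0,"x":-85,"y":-48,"z":-20,"ax":0,"ay":0,"az":0},
  {"claw":0,"x":-130,"y":-48,"z":-40,"ax":0,"ay":0,"az":0},
  {"claw":0,"x":-175,"y":-48,"z":-60,"ax":0,"ay":0,"az":0},
  {"claw":0,"x":-215,"y":-30,"z":-76,"ax":0,"ay":0,"az":0},
  {"claw":0,"x":-240,"y":20,"z":-76,"ax":0,"ay":0,"az":0},
  {"claw":0,"x":-240,"y":70,"z":-76,"ax":0.4,"ay":0,"az":0.2},
  {"claw":0,"x":-240,"y":110,"z":-76,"ax":0.4,"ay":0,"az":0.2},
  {"claw":0,"x":-240,"y":136,"z":-76,"ax":0.4,"ay":0,"az":0.2},
  {"claw":0,"x":-240,"y":136,"z":-76,"ax":0.4,"ay":0,"az":0.2},
  {"claw":0,"x":-240,"y":136,"z":-76,"ax":0.4,"ay":0,"az":0.2},
  {"claw":0,"x":-240,"y":136,"z":-76,"ax":0.4,"ay":0,"az":0.2},
])

```text
t: 13.2
position: [0.3966, -0.3528, 0.0497]
ee_rot: [-0.584, 0.589, 0.396, -0.394]
ft_force: [-0.8, 0.3, -4.2]
gripper_width: 0.0178
```

```bash
python3 - <<'E'
from h import *
p,r,s=cur();print(p,s['ft_force']);to([.391,-.351,.033],tool(-22.2))
E
```

```text
[ 0.39663229 -0.35283009  0.04968816] [-0.81835441  0.29620724 -4.23962953]
{'x': np.float64(-0.4), 'y': np.float64(16.7), 'z': np.float64(6.0), 'ax': np.float64(0.4), 'ay': np.float64(0.1), 'az': np.float64(-0.1)}
```

servo_tool([
  {"claw":0,"x":0,"y":10,"z":6,"ax":0.4,"ay":0,"az":0},
  {"claw":0,"x":0,"y":16,"z":6,"ax":0.4,"ay":0,"az":0},
  {"claw":0,"x":0,"y":17,"z":6,"ax":0.4,"ay":0,"az":0},
  {"claw":0,"x":0,"y":17.5,"z":6,"ax":0.4,"ay":0,"az":0},
  {"claw":0,"x":0,"y":17.5,"z":6,"ax":0.4,"ay":0,"az":0},
  {"claw":0,"x":0,"y":17.5,"z":6,"ax":0.4,"ay":0,"az":0},
])

```text
t: 13.8
position: [0.3896, -0.3492, 0.0314]
ee_rot: [0.588, -0.585, -0.394, 0.396]
ft_force: [-3.2, 2.2, 6.4]
gripper_width: 0.0181
```

servo_tool([
  {"claw":0,"x":0,"y":0.7,"z":0,"ax":0,"ay":0,"az":0},
  {"claw":0,"x":0,"y":0.7,"z":0,"ax":0,"ay":0,"az":0},
  {"claw":0,"x":0,"y":0.7,"z":0,"ax":0,"ay":0,"az":0},
])

```text
t: 14.1
position: [0.3896, -0.3492, 0.0313]
ee_rot: [0.588, -0.585, -0.394, 0.396]
ft_force: [-3.9, 3.9, 9.7]
gripper_width: 0.018
```

Contact with the mat, so I'll release the bar and rise.

servo_tool([
  {"claw":20,"x":0,"y":-1.5,"z":0,"ax":0,"ay":0,"az":0},
  {"claw":60,"x":0,"y":-2,"z":0,"ax":0,"ay":0,"az":0},
  {"claw":60,"x":0,"y":-2,"z":0,"ax":0,"ay":0,"az":0},
  {"claw":60,"x":0,"y":-2,"z":0,"ax":0,"ay":0,"az":0},
  {"claw":60,"x":0,"y":-20,"z":0,"ax":0,"ay":0,"az":0},
  {"claw":100,"x":0,"y":-60,"z":0,"ax":0,"ay":0,"az":0},
  {"claw":100,"x":0,"y":-110,"z":0,"ax":0,"ay":0,"az":0},
  {"claw":100,"x":0,"y":-160,"z":0,"ax":0,"ay":0,"az":0},
  {"claw":100,"x":0,"y":-210,"z":0,"ax":0,"ay":0,"az":0},
  {"claw":100,"x":0,"y":-250,"z":0,"ax":0,"ay":0,"az":0},
])

```text
t: 15.1
position: [0.3913, -0.3502, 0.2829]
ee_rot: [0.587, -0.587, -0.394, 0.396]
ft_force: [0.8, -0.9, 0.2]
gripper_width: 0.0856
```

```bash
python3 - <<'E'
from h import *
from circ import fit
p,r,s=cur();print(p)
c=snap('wrist','w3');P=cloud(c);Z=P[...,2];hsv=cv2.cvtColor(c['p'],cv2.COLOR_RGB2HSV).astype(int);H,S,V=hsv[...,0],hsv[...,1],hsv[...,2]
val=c['d']>0
for m in(val&(S>150)&((H<6)|(H>174))&(Z<.05),val&(V>70)&(S<60)&(Z<.05)&(Z>.008)):
    l=cv2.connectedComponentsWithStats(m.astype(np.uint8));i=1+np.argmax(l[2][1:,4]);q=P[l[1]==i];rr=cv2.minAreaRect((q[:,:2]*1000).astype(np.float32));print(np.round(rr[0],1),np.round(rr[1],1),rr[2],np.quantile(q[:,2],[.1,.5,.9]).round(4))
c=snap('top','t1');snap('scene','s5')
for n in('t1','s5'): fit(n,.166,.182,.023,0,355)
for n in('t1','s5','top0','scene0'):
    P=cloud(load(n));m=(load(n)['d']>0)&(np.hypot(P[...,0]-.572,P[...,1]+.172)<.016);q=P[m];A=np.c_[q[:,:2]-q[:,:2].mean(0),np.ones(len(q))];k=np.linalg.lstsq(A,q[:,2],rcond=None)[0];print(n,k.round(4),np.median(q[:,2]))
E
```

```text
[ 0.39133811 -0.35018463  0.28285153]
[ 325.5 -324.7] [28.9 95. ] 68.41629791259766 [0.0046 0.021  0.0222]
[ 438.9 -369.4] [ 19.6 149.7] 68.41423034667969 [0.0112 0.017  0.0183]
t1 0.023 [ 0.5681 -0.1692] rms [0.0013] 186
s5 0.023 [ 0.5737 -0.1708] rms [0.0007] 182
t1 [ 0.0497 -0.0368  0.172 ] 0.1720387190960282
s5 [-0.3154  0.1586  0.17  ] 0.17223068528299057
top0 [ 0.0368 -0.0722  0.1685] 0.16868518797009005
scene0 [-0.0508 -0.0037  0.1685] 0.1684357329349395
```

```bash
python3 - <<'E'
from h import *
to([.571,-.1715,.29],tool(-5.4))
E
```

```text
{'x': np.float64(233.8), 'y': np.float64(-7.0), 'z': np.float64(-97.7), 'ax': np.float64(0.2), 'ay': np.float64(-16.7), 'az': np.float64(-0.2)}
```

servo_tool([
  {"claw":100,"x":234,"y":-7,"z":-98,"ax":0,"ay":-16.8,"az":0},
  {"claw":100,"x":234,"y":-7,"z":-98,"ax":0,"ay":-16.8,"az":0},
  {"claw":100,"x":234,"y":-7,"z":-98,"ax":0,"ay":-16.8,"az":0},
  {"claw":100,"x":234,"y":-7,"z":-98,"ax":0,"ay":-16.8,"az":0},
  {"claw":100,"x":234,"y":-7,"z":-98,"ax":0,"ay":-16.8,"az":0},
  {"claw":100,"x":234,"y":-7,"z":-98,"ax":0,"ay":-16.8,"az":0},
  {"claw":100,"x":234,"y":-7,"z":-98,"ax":0,"ay":-16.8,"az":0},
  {"claw":100,"x":234,"y":-7,"z":-98,"ax":0,"ay":-16.8,"az":0},
  {"claw":100,"x":234,"y":-7,"z":-98,"ax":0,"ay":-16.8,"az":0},
])

```text
t: 16.15
position: [0.5683, -0.1708, 0.2849]
ee_rot: [0.525, -0.521, -0.475, 0.477]
ft_force: [-0.7, -0.2, -0.3]
gripper_width: 0.0857
```

```bash
python3 - <<'E'
from h import *
from circ import fit
p,r,s=cur();print(p)
c=snap('wrist','w4');P=cloud(c);Z=P[...,2]
fit('w4',.138,.148,.035,0,355);fit('w4',.164,.184,.023,0,355)
m=(c['d']>0)&(np.hypot(P[...,0]-.571,P[...,1]+.171)<.018);q=P[m];A=np.c_[q[:,:2]-q[:,:2].mean(0),np.ones(len(q))];print('head plane',np.linalg.lstsq(A,q[:,2],rcond=None)[0].round(4),np.median(q[:,2]))
m=(c['d']>0)&(abs(np.hypot(P[...,0]-.571,P[...,1]+.171)-.03)<.003)&(Z<.15)&(Z>.13);print('eye',np.median(Z[m]))
R=tool(-5.4);to([.571,-.1715,.173],R)
E
```

```text
[ 0.56825764 -0.17078257  0.2849224 ]
w4 0.035 [ 0.5709 -0.1724] rms [0.0013] 1753
w4 0.023 [ 0.5709 -0.1714] rms [0.0009] 2220
head plane [-8.1635  0.7397  0.3097] 0.3450876187696228
eye 0.14335188653904027
{'x': np.float64(-0.5), 'y': np.float64(112.3), 'z': np.float64(-3.3), 'ax': np.float64(-0.3), 'ay': np.float64(-0.0), 'az': np.float64(0.1)}
```

View pics/w4.png

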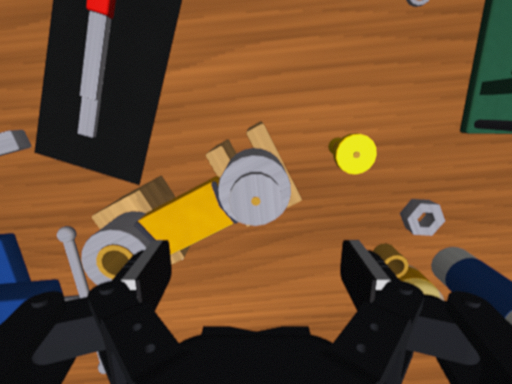

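The wrist view shows the pin head at (255,195), centred between the fingers at (145,270) and (365,270). That makes 8 pictures viewed.

```bash
python3 - <<'E'
from h import *
c=load('w4');P=cloud(c);Z=P[...,2]
m=(c['d']>0)&(np.hypot(P[...,0]-.571,P[...,1]+.171)<.02)&(Z>.15)&(Z<.19);q=P[m];A=np.c_[q[:,:2]-[.571,-.171],np.ones(len(q))];print('head plane',np.linalg.lstsq(A,q[:,2],rcond=None)[0].round(4),np.median(q[:,2]))
p,r,s=cur();print(p);to([.571,-.1715,.175],tool(-5.4))
E
```

```text
head plane [ 0.0094 -0.0211  0.1734] 0.17344541150086687
[ 0.56842521 -0.17090411  0.28529555]
{'x': np.float64(-0.5), 'y': np.float64(110.3), 'z': np.float64(-3.3), 'ax': np.float64(-0.3), 'ay': np.float64(-0.0), 'az': np.float64(0.1)}
```

servo_tool([
  {"claw":100,"x":-0.5,"y":50,"z":-3.3,"ax":-0.3,"ay":0,"az":0},
  {"claw":100,"x":-0.5,"y":90,"z":-3.3,"ax":-0.3,"ay":0,"az":0},
  {"claw":100,"x":-0.5,"y":111,"z":-3.3,"ax":-0.3,"ay":0,"az":0},
  {"claw":100,"x":-0.5,"y":111,"z":-3.3,"ax":-0.3,"ay":0,"az":0},
  {"claw":100,"x":-0.5,"y":111,"z":-3.3,"ax":-0.3,"ay":0,"az":0},
  {"claw":100,"x":-0.5,"y":111,"z":-3.3,"ax":-0.3,"ay":0,"az":0},
])

```text
t: 16.8
position: [0.5737, -0.1714, 0.1772]
ee_rot: [-0.522, 0.524, 0.477, -0.475]
ft_force: [-0.4, 0.2, 0.4]
gripper_width: 0.0856
```

```bash
python3 - <<'E'
from h import *
p,r,s=cur();print(p,s['ft_force']);to([.571,-.1715,.174],tool(-5.4))
E
```

```text
[ 0.57370045 -0.17143518  0.1772002 ] [-0.42770864  0.19133603  0.35399583]
{'x': np.float64(-0.3), 'y': np.float64(3.2), 'z': np.float64(2.7), 'ax': np.float64(0.3), 'ay': np.float64(0.0), 'az': np.float64(0.0)}
```

servo_tool([
  {"claw":70,"x":-0.3,"y":3,"z":2.7,"ax":0.3,"ay":0,"az":0},
  {"claw":50,"x":-0.3,"y":3,"z":2.7,"ax":0.3,"ay":0,"az":0},
  {"claw":40,"x":-0.3,"y":3,"z":2.7,"ax":0.3,"ay":0,"az":0},
  {"claw":20,"x":-0.3,"y":3,"z":2.7,"ax":0.3,"ay":0,"az":0},
  {"claw":0,"x":-0.3,"y":3,"z":2.7,"ax":0.3,"ay":0,"az":0},
  {"claw":0,"x":-0.3,"y":3,"z":2.7,"ax":0.3,"ay":0,"az":0},
  {"claw":0,"x":-0.3,"y":3,"z":2.7,"ax":0.3,"ay":0,"az":0},
])

```text
t: 17.5
position: [0.5702, -0.1709, 0.173]
ee_rot: [0.523, -0.522, -0.476, 0.477]
ft_force: [-1.3, -1.6, 5.5]
gripper_width: 0.0437
```

servo_tool([
  {"claw":0,"x":0,"y":-4,"z":0,"ax":0,"ay":0,"az":0},
  {"claw":0,"x":0,"y":-8,"z":0,"ax":0,"ay":0,"az":0},
  {"claw":0,"x":0,"y":-12,"z":0,"ax":0,"ay":0,"az":0},
  {"claw":0,"x":0,"y":-12,"z":0,"ax":0,"ay":0,"az":0},
])

```text
t: 17.9
position: [0.5695, -0.1706, 0.1836]
ee_rot: [0.524, -0.521, -0.475, 0.477]
ft_force: [1.4, -3.9, -5.0]
gripper_width: 0.0437
```

```bash
python3 - <<'E'
from h import *
p,r,s=cur();print(p,s['ft_force']);to([.571,-.1715,.32],tool(-5.4));to([.4565,.335,.33],tool(-5.4))
E
```

```text
[ 0.56948333 -0.17061154  0.18362573] [ 1.35428602 -3.88195867 -4.98464179]
{'x': np.float64(-0.6), 'y': np.float64(-136.4), 'z': np.float64(-0.9), 'ax': np.float64(-0.3), 'ay': np.float64(0.1), 'az': np.float64(0.1)}
{'x': np.float64(493.2), 'y': np.float64(-145.0), 'z': np.float64(160.0), 'ax': np.float64(-0.3), 'ay': np.float64(0.1), 'az': np.float64(0.1)}
```

servo_tool([
  {"claw":0,"x":0,"y":-25,"z":0,"ax":0,"ay":0,"az":0},
  {"claw":0,"x":0,"y":-60,"z":0,"ax":0,"ay":0,"az":0},
  {"claw":0,"x":0,"y":-100,"z":0,"ax":0,"ay":0,"az":0},
  {"claw":0,"x":0,"y":-140,"z":0,"ax":0,"ay":0,"az":0},
  {"claw":0,"x":40,"y":-145,"z":13,"ax":0,"ay":0,"az":0},
  {"claw":0,"x":85,"y":-145,"z":28,"ax":0,"ay":0,"az":0},
  {"claw":0,"x":130,"y":-145,"z":42,"ax":0,"ay":0,"az":0},
  {"claw":0,"x":175,"y":-145,"z":57,"ax":0,"ay":0,"az":0},
  {"claw":0,"x":220,"y":-145,"z":72,"ax":0,"ay":0,"az":0},
  {"claw":0,"x":265,"y":-145,"z":86,"ax":0,"ay":0,"az":0},
  {"claw":0,"x":310,"y":-145,"z":101,"ax":0,"ay":0,"az":0},
  {"claw":0,"x":355,"y":-145,"z":115,"ax":0,"ay":0,"az":0},
  {"claw":0,"x":400,"y":-145,"z":130,"ax":0,"ay":0,"az":0},
  {"claw":0,"x":440,"y":-145,"z":143,"ax":0,"ay":0,"az":0},
  {"claw":0,"x":475,"y":-145,"z":154,"ax":0,"ay":0,"az":0},
  {"claw":0,"x":493,"y":-145,"z":160,"ax":0,"ay":0,"az":0},
  {"claw":0,"x":493,"y":-145,"z":160,"ax":0,"ay":0,"az":0},
  {"claw":0,"x":493,"y":-145,"z":160,"ax":0,"ay":0,"az":0},
  {"claw":0,"x":493,"y":-145,"z":160,"ax":0,"ay":0,"az":0},
  {"claw":0,"x":493,"y":-145,"z":160,"ax":0,"ay":0,"az":0},
])

```text
t: 19.9
position: [0.4566, 0.334, 0.3301]
ee_rot: [0.525, -0.521, -0.475, 0.477]
ft_force: [-0.7, 0.5, -3.5]
gripper_width: 0.0437
```

```bash
python3 - <<'E'
from h import *
p,r,s=cur();print(p,s['ft_force'],s['gripper_width'])
c=snap('wrist','w5')
P=cloud(c);Z=P[...,2];hsv=cv2.cvtColor(c['p'],cv2.COLOR_RGB2HSV).astype(int);H,S,V=hsv[...,0],hsv[...,1],hsv[...,2];val=c['d']>0
g=val&(H>50)&(H<90)&(S>80)&(abs(Z-.018)<.006)
q=P[g];print(g.sum(),np.median(q[:,2]));rr=cv2.minAreaRect((q[:,:2]*1000).astype(np.float32));print(rr)
a=np.radians(-5.4);ex=np.array([np.cos(a),np.sin(a)]);ey=np.array([-np.sin(a),np.cos(a)])
o=np.array([.507,.3226]);L=(P[...,:2]-o)
lx=L@ex*1000;ly=L@ey*1000
print('base x',np.quantile(lx[g],[.002,.998]),'y',np.quantile(ly[g],[.002,.998]),'expect -105,65,-205,125')
# near edge per y bin
for y0 in(-190,-150,-110,-70,-30,10,50,90,110):
    k=g&(abs(ly-y0)<8)
    if k.sum()>20: print(y0,k.sum(),lx[k].min().round(1))
m=val&(S<60)&(Z>.02)&(Z<.1)&(lx<10)&(lx>-90)
for x0 in(-70,-60,-50,-40,-30,-20):
    k=m&(abs(lx-x0)<4); y=np.sort(ly[k]); 
    if len(y)>5:
        gaps=np.nonzero(np.diff(y)>4)[0]; print(x0,[(round(s_[0],1),round(s_[-1],1),len(s_)) for s_ in np.split(y,gaps+1) if len(s_)>3])
E
```

```text
[0.45657376 0.33404288 0.33011784] [-0.69796616  0.52856728 -3.45954706] 0.043740172986612876
12268 0.01839027577550754
((485.3168029785156, 284.4989013671875), (324.9188232421875, 167.60202026367188), 84.2214584350586)
base x [-100.89596025   63.9974499 ] y [-201.11910151  122.16162073] expect -105,65,-205,125
-190 870 -102.2
-150 793 -100.9
-110 795 -100.9
-70 613 -100.9
-30 410 -100.9
10 331 -100.9
50 186 -100.9
90 710 -100.9
110 695 -100.8
-70 [(np.float64(-46.1), np.float64(-43.3), 4), (np.float64(-1.5), np.float64(7.4), 6), (np.float64(235.6), np.float64(241.9), 163), (np.float64(267.2), np.float64(306.5), 169)]
-60 [(np.float64(-58.8), np.float64(-42.1), 48), (np.float64(-13.6), np.float64(-9.1), 4), (np.float64(21.0), np.float64(23.9), 4), (np.float64(28.5), np.float64(41.9), 47), (np.float64(48.0), np.float64(52.6), 4), (np.float64(237.5), np.float64(243.6), 159), (np.float64(268.7), np.float64(309.1), 169)]
-50 [(np.float64(-56.4), np.float64(-39.4), 52), (np.float64(-22.7), np.float64(-7.7), 10), (np.float64(27.1), np.float64(39.5), 43), (np.float64(239.6), np.float64(245.0), 154), (np.float64(270.4), np.float64(309.5), 165)]
-40 [(np.float64(-56.0), np.float64(-46.3), 48), (np.float64(-32.0), np.float64(-24.5), 6), (np.float64(30.3), np.float64(39.1), 42), (np.float64(241.5), np.float64(247.3), 144), (np.float64(272.3), np.float64(308.7), 163)]
-30 [(np.float64(-68.3), np.float64(-43.0), 100), (np.float64(-32.3), np.float64(-29.2), 5), (np.float64(9.0), np.float64(51.7), 111), (np.float64(243.8), np.float64(248.7), 143), (np.float64(274.4), np.float64(310.5), 158)]
-20 [(np.float64(-131.0), np.float64(-124.9), 18), (np.float64(-119.3), np.float64(-88.6), 136), (np.float64(-68.7), np.float64(-46.6), 100), (np.float64(30.0), np.float64(51.4), 103), (np.float64(245.7), np.float64(252.0), 148), (np.float64(276.0), np.float64(313.7), 152)]
```

View pics/w5.png

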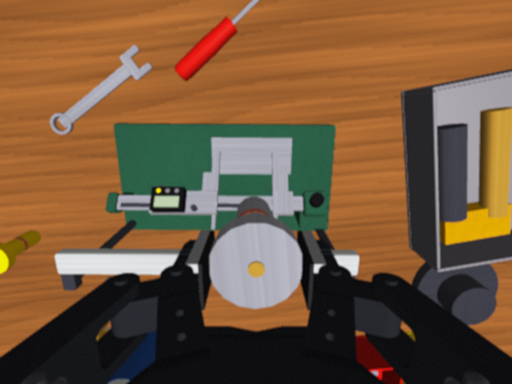

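```bash
python3 - <<'E'
from h import *
to([.4577,.338,.12],tool(-5.5));c=load('w5');P=cloud(c);Z=P[...,2]
m=(c['d']>0)&(np.hypot(P[...,0]-.4566,P[...,1]-.334)<.02)&(Z>.3);q=P[m];A=np.c_[q[:,:2]-[.4566,.334],np.ones(len(q))];print(np.linalg.lstsq(A,q[:,2],rcond=None)[0].round(4),len(q))
m=(c['d']>0)&(np.hypot(P[...,0]-.4566,P[...,1]-.334)<.03)&(Z>.3);(x,y),rad=cv2.minEnclosingCircle((P[m][:,:2]*1000).astype(np.float32));print(x,y,rad)
E
```

```text
{'x': np.float64(3.8), 'y': np.float64(210.2), 'z': np.float64(-1.7), 'ax': np.float64(-0.3), 'ay': np.float64(0.1), 'az': np.float64(0.1)}
[-2.0729  0.1312  0.3488] 10109
451.74609375 334.3741455078125 28.770164489746094
```

servo_tool([
  {"claw":0,"x":3.8,"y":40,"z":-1.7,"ax":-0.3,"ay":0,"az":0},
  {"claw":0,"x":3.8,"y":80,"z":-1.7,"ax":-0.3,"ay":0,"az":0},
  {"claw":0,"x":3.8,"y":120,"z":-1.7,"ax":-0.3,"ay":0,"az":0},
  {"claw":0,"x":3.8,"y":155,"z":-1.7,"ax":-0.3,"ay":0,"az":0},
  {"claw":0,"x":3.8,"y":185,"z":-1.7,"ax":-0.3,"ay":0,"az":0},
  {"claw":0,"x":3.8,"y":205,"z":-1.7,"ax":-0.3,"ay":0,"az":0},
  {"claw":0,"x":3.8,"y":210,"z":-1.7,"ax":-0.3,"ay":0,"az":0},
  {"claw":0,"x":3.8,"y":210,"z":-1.7,"ax":-0.3,"ay":0,"az":0},
  {"claw":0,"x":3.8,"y":210,"z":-1.7,"ax":-0.3,"ay":0,"az":0},
  {"claw":0,"x":3.8,"y":210,"z":-1.7,"ax":-0.3,"ay":0,"az":0},
])

```text
t: 20.95
position: [0.4592, 0.3398, 0.1223]
ee_rot: [-0.523, 0.523, 0.478, -0.474]
ft_force: [0.0, 0.3, -3.7]
gripper_width: 0.0435
```

```bash
python3 - <<'E'
from h import *
p,r,s=cur();print(p,s['ft_force']);to([.4577,.338,.103],tool(-5.5))
c=snap('wrist','w6');P=cloud(c)
v,u=np.mgrid[:384,:512];m=(np.hypot(u-257,v-268)<33)&(c['d']>0);q=P[m];A=np.c_[q[:,:2]-q[:,:2].mean(0),np.ones(len(q))];k=np.linalg.lstsq(A,q[:,2],rcond=None)[0];print('head plane',k.round(4),'dz to tcp',k[2]-p[2],'rms',np.std(q[:,2]-A@k))
a=cv2.imread('pics/w6.png');cv2.imwrite('pics/w6b.png',a)
E
```

```text
[0.45917455 0.33982224 0.12228859] [ 0.0222593   0.29526435 -3.73664752]
{'x': np.float64(-2.0), 'y': np.float64(19.3), 'z': np.float64(1.4), 'ax': np.float64(0.2), 'ay': np.float64(0.2), 'az': np.float64(0.2)}
head plane [ 0.0158 -0.0208  0.1225] dz to tcp 0.0001755521271605831 rms 0.0005998993833229885
```

servo_tool([
  {"claw":0,"x":-1,"y":12,"z":1,"ax":0.2,"ay":0,"az":0.2},
  {"claw":0,"x":-2,"y":19,"z":1.4,"ax":0.2,"ay":0,"az":0.2},
  {"claw":0,"x":-2,"y":20.5,"z":1.4,"ax":0.2,"ay":0,"az":0.2},
  {"claw":0,"x":-2,"y":20.5,"z":1.4,"ax":0.2,"ay":0,"az":0.2},
  {"claw":0,"x":-2,"y":20.5,"z":1.4,"ax":0.2,"ay":0,"az":0.2},
])

```text
t: 21.5
position: [0.4564, 0.3371, 0.1003]
ee_rot: [0.523, -0.522, -0.475, 0.478]
ft_force: [-1.1, -1.5, 3.2]
gripper_width: 0.044
```

servo_tool([
  {"claw":0,"x":0,"y":1,"z":0,"ax":0,"ay":0,"az":0},
  {"claw":0,"x":0,"y":1,"z":0,"ax":0,"ay":0,"az":0},
  {"claw":0,"x":0,"y":1,"z":0,"ax":0,"ay":0,"az":0},
])

```text
t: 21.8
position: [0.4568, 0.3371, 0.1002]
ee_rot: [-0.522, 0.523, 0.475, -0.477]
ft_force: [-0.9, -3.5, 7.6]
gripper_width: 0.0441
```

servo_tool([
  {"claw":0,"x":0,"y":1,"z":0,"ax":0,"ay":0,"az":0},
  {"claw":0,"x":0,"y":1,"z":0,"ax":0,"ay":0,"az":0},
  {"claw":0,"x":0,"y":1,"z":0,"ax":0,"ay":0,"az":0},
])

```text
t: 22.1
position: [0.4572, 0.3372, 0.1002]
ee_rot: [-0.522, 0.523, 0.476, -0.477]
ft_force: [-3.0, -3.7, 12.4]
gripper_width: 0.0441
```

servo_tool([
  {"claw":0,"x":0,"y":-1.6,"z":0,"ax":0,"ay":0,"az":0},
  {"claw":0,"x":0,"y":-1.6,"z":0,"ax":0,"ay":0,"az":0},
  {"claw":55,"x":0,"y":-1.6,"z":0,"ax":0,"ay":0,"az":0},
  {"claw":62,"x":0,"y":-1.6,"z":0,"ax":0,"ay":0,"az":0},
  {"claw":70,"x":0,"y":-1.6,"z":0,"ax":0,"ay":0,"az":0},
  {"claw":80,"x":0,"y":-1.6,"z":0,"ax":0,"ay":0,"az":0},
  {"claw":80,"x":0,"y":-1.6,"z":0,"ax":0,"ay":0,"az":0},
])

```text
t: 22.8
position: [0.456, 0.3373, 0.0991]
ee_rot: [0.523, -0.522, -0.475, 0.478]
ft_force: [-1.2, 0.2, 0.3]
gripper_width: 0.0683
```

servo_tool([
  {"claw":80,"x":0,"y":-20,"z":0,"ax":0,"ay":0,"az":0},
  {"claw":80,"x":0,"y":-50,"z":0,"ax":0,"ay":0,"az":0},
  {"claw":80,"x":0,"y":-100,"z":0,"ax":0,"ay":0,"az":0},
  {"claw":80,"x":0,"y":-150,"z":0,"ax":0,"ay":0,"az":0},
  {"claw":80,"x":-40,"y":-190,"z":0,"ax":0,"ay":0,"az":0},
  {"claw":0,"x":-70,"y":-220,"z":0,"ax":0,"ay":0,"az":0},
  {"claw":0,"x":-70,"y":-220,"z":0,"ax":0,"ay":0,"az":0},
  {"claw":0,"x":-70,"y":-220,"z":0,"ax":0,"ay":0,"az":0},
])

```text
t: 23.6
position: [0.4508, 0.2678, 0.3208]
ee_rot: [0.523, -0.523, -0.476, 0.476]
ft_force: [0.2, -1.2, -1.2]
gripper_width: 0.0251
```

```bash
python3 - <<'E'
from h import *
p,r,s=cur();print(p,s['ft_force'])
c=snap('wrist','w7');P=cloud(c);Z=P[...,2];hsv=cv2.cvtColor(c['p'],cv2.COLOR_RGB2HSV).astype(int);H,S,V=hsv[...,0],hsv[...,1],hsv[...,2];val=c['d']>0
from circ import fit
fit('w7',.095,.107,.023,0,355,(.4572,.3375))
a=np.radians(-5.6);ex=np.array([np.cos(a),np.sin(a)]);ey=np.array([-np.sin(a),np.cos(a)]);o=np.array([.5085,.323]);L=P[...,:2]-o;lx=L@ex*1000;ly=L@ey*1000
m=val&(np.hypot(P[...,0]-.457,P[...,1]-.3375)<.017)&(abs(Z-.1)<.01);q=P[m];A=np.c_[q[:,:2]-q[:,:2].mean(0),np.ones(len(q))];print('head plane',np.linalg.lstsq(A,q[:,2],rcond=None)[0].round(4))
g=val&(H>50)&(H<90)&(S>80)&(abs(Z-.018)<.006);print('base',np.quantile(lx[g],[.001,.999]),np.quantile(ly[g],[.001,.999]))
b=val&(V<70)&(Z>.065)&(Z<.115)&(lx<30)&(lx>-60)&(ly<-60);l=cv2.connectedComponentsWithStats(b.astype(np.uint8));i=1+np.argmax(l[2][1:,4]);k=l[1]==i;print('box n',k.sum(),l[2][i],'lx',np.quantile(lx[k],[.01,.5,.99]),'ly',np.quantile(ly[k],[.01,.5,.99]),'z',np.quantile(Z[k],[.01,.5,.99]))
E
```

```text
[0.45078645 0.26777288 0.32075956] [ 0.20822717 -1.15360758 -1.23199817]
w7 0.023 [0.4586 0.3348] rms [0.0008] 1105
head plane [ 0.0016 -0.0025  0.1005]
base [-103.16787576   61.51716207] [-202.62100285  120.87238458]
box n 402 [200 188  34  25 402] lx [-24.03892404 -12.47253364   4.95981142] ly [-132.14785031 -108.1596482   -89.57292209] z [0.08005177 0.08862684 0.09851496]
```

View pics/w7.png

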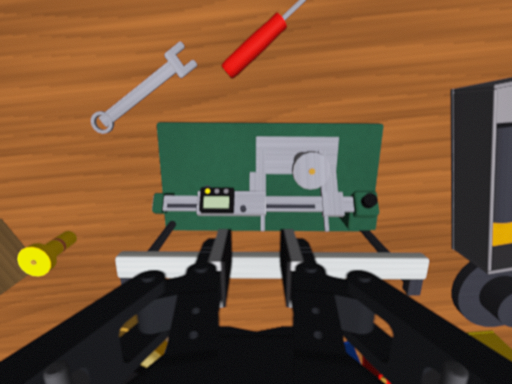

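Last wrist view: the pin stands on the pad at (311,170), the fixed jaw is at (333,190), and the display box is at (217,200). The numbers put the pin head level at 0.1005 m, so it stands upright. Next I'll push the slider with the fingers closed and the tool leaning 35°.

```bash
cat > st.py <<'E'
from h import *
a=np.radians(-5.6);ex=np.array([np.cos(a),np.sin(a),0]);ey=np.array([-np.sin(a),np.cos(a),0]);ez=np.array([0,0,1.]);o=np.array([.5085,.323,0])
n=-.574*ex+.819*ez
def W(lx,ly,z,out): return o+lx*ex+ly*ey+z*ez+out*n
RT=tool(-5.6,35)
def loc(p): d=np.asarray(p)-o; return np.array([d@ex,d@ey,d[2]])*1000
E
python3 - <<'E'
from st import *
p,r,s=cur();print(p,s['gripper_width']);to(W(-.01,-.155,.089,.10),RT);to(W(-.01,-.155,.089,.02),RT,(W(-.01,-.155,.089,.10),RT,0))
E
```

```text
[0.45002575 0.26791028 0.31910169] 0.01740990898174833
{'x': np.float64(-94.2), 'y': np.float64(148.4), 'z': np.float64(14.5), 'ax': np.float64(-35.2), 'ay': np.float64(0.3), 'az': np.float64(-0.0)}
{'x': np.float64(0.0), 'y': np.float64(80.0), 'z': np.float64(-0.0), 'ax': np.float64(0.0), 'ay': np.float64(0.0), 'az': np.float64(0.0)}
```

servo_tool([
  {"claw":0,"x":-20,"y":10,"z":14.5,"ax":-6,"ay":0,"az":0},
  {"claw":0,"x":-40,"y":40,"z":14.5,"ax":-13,"ay":0,"az":0},
  {"claw":0,"x":-60,"y":75,"z":14.5,"ax":-20,"ay":0,"az":0},
  {"claw":0,"x":-80,"y":110,"z":14.5,"ax":-27,"ay":0,"az":0},
  {"claw":0,"x":-94,"y":140,"z":14.5,"ax":-33,"ay":0,"az":0},
  {"claw":0,"x":-94,"y":148,"z":14.5,"ax":-35.2,"ay":0.3,"az":0},
  {"claw":0,"x":-94,"y":148,"z":14.5,"ax":-35.2,"ay":0.3,"az":0},
  {"claw":0,"x":-94,"y":148,"z":14.5,"ax":-35.2,"ay":0.3,"az":0},
  {"claw":0,"x":-94,"y":148,"z":14.5,"ax":-35.2,"ay":0.3,"az":0},
  {"claw":0,"x":-94,"y":148,"z":14.5,"ax":-35.2,"ay":0.3,"az":0},
])

```text
t: 24.65
position: [0.4285, 0.1765, 0.1736]
ee_rot: [-0.342, 0.657, 0.597, -0.309]
ft_force: [-0.1, 0.5, 0.2]
gripper_width: 0.0001
```

```bash
python3 - <<'E'
from st import *
p,r,s=cur();print(loc(p),s['ft_force'],s['gripper_width']);to(W(-.01,-.155,.089,.02),RT)
c=snap('wrist','w8');P=cloud(c);Z=P[...,2];L=P-o;lx=L@ex*1000;ly=L@ey*1000;V=c['p'].max(-1)
b=(c['d']>0)&(V<75)&(Z>.065)&(Z<.115)&(lx<20)&(lx>-40)&(ly<-70)&(ly>-140);l=cv2.connectedComponentsWithStats(b.astype(np.uint8));i=1+np.argmax(l[2][1:,4]);k=l[1]==i;print('box n',k.sum(),l[2][i],'lx',np.quantile(lx[k],[.01,.5,.99]),'ly',np.quantile(ly[k],[.01,.5,.99]),'z',np.quantile(Z[k],[.01,.5,.99]))
E
```

```text
[ -65.28840364 -153.62560767  173.55130488] [-0.14059448  0.52435554  0.17944193] 0.00010944333493377696
{'x': np.float64(-1.5), 'y': np.float64(81.0), 'z': np.float64(3.4), 'ax': np.float64(0.2), 'ay': np.float64(-0.0), 'az': np.float64(0.1)}
box n 1150 [ 280  170   56   42 1150] lx [-25.28704412 -18.28135286  -0.20221697] ly [-133.40015688 -113.81353101  -90.71045352] z [0.06546615 0.08400542 0.09782519]
```

View pics/w8.png

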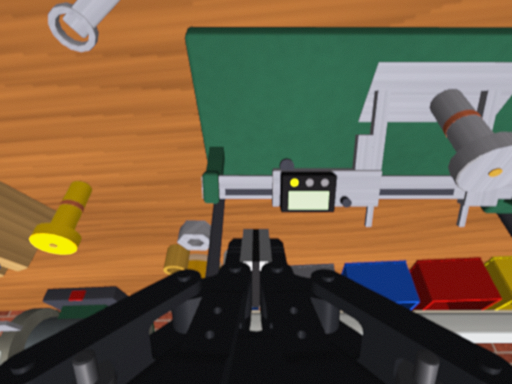

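servo_tool([
  {"claw":0,"x":0,"y":35,"z":3.4,"ax":0,"ay":0,"az":0},
  {"claw":0,"x":0,"y":65,"z":3.4,"ax":0,"ay":0,"az":0},
  {"claw":0,"x":0,"y":81,"z":3.4,"ax":0,"ay":0,"az":0},
  {"claw":0,"x":0,"y":81,"z":3.4,"ax":0,"ay":0,"az":0},
  {"claw":0,"x":0,"y":81,"z":3.4,"ax":0,"ay":0,"az":0},
  {"claw":0,"x":0,"y":81,"z":3.4,"ax":0,"ay":0,"az":0},
])

```text
t: 25.3
position: [0.4712, 0.1719, 0.1099]
ee_rot: [-0.344, 0.656, 0.595, -0.312]
ft_force: [-0.1, -0.7, -0.5]
gripper_width: -0.0002
```

servo_tool([
  {"claw":0,"x":3,"y":0,"z":0,"ax":0,"ay":0,"az":0},
  {"claw":0,"x":6,"y":0,"z":0,"ax":0,"ay":0,"az":0},
  {"claw":0,"x":9,"y":0,"z":0,"ax":0,"ay":0,"az":0},
  {"claw":0,"x":12,"y":0,"z":0,"ax":0,"ay":0,"az":0},
  {"claw":0,"x":15,"y":0,"z":0,"ax":0,"ay":0,"az":0},
  {"claw":0,"x":18,"y":0,"z":0,"ax":0,"ay":0,"az":0},
  {"claw":0,"x":20,"y":0,"z":0,"ax":0,"ay":0,"az":0},
])

```text
t: 26.0
position: [0.4728, 0.1919, 0.1088]
ee_rot: [-0.344, 0.656, 0.594, -0.313]
ft_force: [-0.6, 0.1, 0.9]
gripper_width: -0.0001
```

```bash
python3 - <<'E'
from st import *
p,r,s=cur();print(loc(p),s['ft_force'],s['ft_force']@ey)
E
```

```text
[ -22.77911892 -133.93783792  108.76673838] [-0.64535664  0.12569908  0.94132017] 0.06212339679053682
```

servo_tool([
  {"claw":0,"x":-8,"y":0,"z":0,"ax":0,"ay":0,"az":0},
  {"claw":0,"x":-21,"y":0,"z":0,"ax":0,"ay":0,"az":0},
  {"claw":0,"x":-22,"y":0,"z":0,"ax":0,"ay":0,"az":0},
  {"claw":0,"x":-22,"y":6,"z":0,"ax":0,"ay":0,"az":0},
  {"claw":0,"x":-22,"y":11,"z":0,"ax":0,"ay":0,"az":0},
  {"claw":0,"x":-22,"y":11,"z":0,"ax":0,"ay":0,"az":0},
  {"claw":0,"x":-22,"y":11,"z":0,"ax":0,"ay":0,"az":0},
])

```text
t: 26.7
position: [0.4776, 0.1697, 0.104]
ee_rot: [-0.347, 0.655, 0.593, -0.315]
ft_force: [-0.0, -0.3, 0.6]
gripper_width: -0.0002
```

servo_tool([
  {"claw":0,"x":3,"y":0,"z":0,"ax":0,"ay":0,"az":0},
  {"claw":0,"x":6,"y":0,"z":0,"ax":0,"ay":0,"az":0},
  {"claw":0,"x":9,"y":0,"z":0,"ax":0,"ay":0,"az":0},
  {"claw":0,"x":12,"y":0,"z":0,"ax":0,"ay":0,"az":0},
  {"claw":0,"x":15,"y":0,"z":0,"ax":0,"ay":0,"az":0},
  {"claw":0,"x":18,"y":0,"z":0,"ax":0,"ay":0,"az":0},
  {"claw":0,"x":21,"y":0,"z":0,"ax":0,"ay":0,"az":0},
])

```text
t: 27.4
position: [0.4793, 0.1901, 0.104]
ee_rot: [-0.346, 0.655, 0.593, -0.315]
ft_force: [-0.2, -2.3, 1.9]
gripper_width: 0.0001
```

```bash
python3 - <<'E'
from st import *
p,r,s=cur();q=loc(p);print(q,'out',(q-[-10,0,89])@[-.574,0,.819],s['ft_force'],s['ft_force']@ey)
E
```

```text
[ -16.05532862 -135.06759057  103.9868345 ] out 15.749976085465224 [-0.15773522 -2.29914832  1.86691799] -2.303567667814621
```

servo_tool([
  {"claw":0,"x":3,"y":0,"z":0,"ax":0,"ay":0,"az":0},
  {"claw":0,"x":6,"y":0,"z":0,"ax":0,"ay":0,"az":0},
  {"claw":0,"x":9,"y":0,"z":0,"ax":0,"ay":0,"az":0},
  {"claw":0,"x":12,"y":0,"z":0,"ax":0,"ay":0,"az":0},
  {"claw":0,"x":15,"y":0,"z":0,"ax":0,"ay":0,"az":0},
  {"claw":0,"x":18,"y":0,"z":0,"ax":0,"ay":0,"az":0},
  {"claw":0,"x":21,"y":0,"z":0,"ax":0,"ay":0,"az":0},
  {"claw":0,"x":24,"y":0,"z":0,"ax":0,"ay":0,"az":0},
  {"claw":0,"x":27,"y":0,"z":0,"ax":0,"ay":0,"az":0},
  {"claw":0,"x":29,"y":0,"z":0,"ax":0,"ay":0,"az":0},
  {"claw":0,"x":30,"y":0,"z":0,"ax":0,"ay":0,"az":0},
  {"claw":0,"x":30,"y":0,"z":0,"ax":0,"ay":0,"az":0},
])

```text
t: 28.6
position: [0.4824, 0.2206, 0.104]
ee_rot: [-0.347, 0.655, 0.593, -0.315]
ft_force: [0.5, -2.0, 1.1]
gripper_width: -0.0001
```

```bash
python3 - <<'E'
from st import *
p,r,s=cur();q=loc(p);print(q,'out',(q-[-10,0,89])@[-.574,0,.819],s['ft_force'],s['ft_force']@ey)
to(W(-.01,-.105,.089,.0155),RT)
c=snap('wrist','w9');P=cloud(c);Z=P[...,2];L=P-o;lx=L@ex*1000;ly=L@ey*1000;V=c['p'].max(-1)
b=(c['d']>0)&(V<75)&(Z>.065)&(Z<.115)&(lx<20)&(lx>-40)&(ly<0)&(ly>-120)
l=cv2.connectedComponentsWithStats(b.astype(np.uint8))
for i in range(1,l[0]):
    k=l[1]==i
    if k.sum()>150: print('box n',k.sum(),l[2][i],'ly',np.quantile(ly[k],[.01,.5,.99]))
m=(c['d']>0)&(abs(Z-.1)<.004)&(lx<-25)&(lx>-80)&(ly>-30)&(ly<50);print('pin head',m.sum(),np.quantile(lx[m],[.01,.99]),np.quantile(ly[m],[.01,.99]))
E
```

```text
[ -15.99819209 -104.43659882  103.98409645] out 15.714937248063384 [ 0.48493924 -2.01443695  1.11614155] -1.9575010686955037
{'x': np.float64(-0.6), 'y': np.float64(0.3), 'z': np.float64(3.7), 'ax': np.float64(-0.9), 'ay': np.float64(0.0), 'az': np.float64(-0.1)}
box n 3222 [ 264  204  100   65 3222] ly [-98.58291693 -75.14868337 -50.57732674]
box n 411 [251 229  10  50 411] ly [-106.97531851 -104.98010423 -102.60632688]
box n 409 [222 237  25  30 409] ly [-118.00226807 -114.52947554 -109.26834566]
pin head 1711 [-62.73677864 -29.75474666] [-16.35967551   6.7559457 ]
```

servo_tool([
  {"claw":0,"x":1,"y":0,"z":0,"ax":0,"ay":0,"az":0},
  {"claw":0,"x":2,"y":0,"z":0,"ax":0,"ay":0,"az":0},
  {"claw":0,"x":3,"y":0,"z":0,"ax":0,"ay":0,"az":0},
  {"claw":0,"x":4,"y":0,"z":0,"ax":0,"ay":0,"az":0},
  {"claw":0,"x":5,"y":0,"z":0,"ax":0,"ay":0,"az":0},
  {"claw":0,"x":6,"y":0,"z":0,"ax":0,"ay":0,"az":0},
  {"claw":0,"x":7,"y":0,"z":0,"ax":0,"ay":0,"az":0},
  {"claw":0,"x":8,"y":0,"z":0,"ax":0,"ay":0,"az":0},
  {"claw":0,"x":9,"y":0,"z":0,"ax":0,"ay":0,"az":0},
  {"claw":0,"x":10,"y":0,"z":0,"ax":0,"ay":0,"az":0},
])

```text
t: 29.65
position: [0.4832, 0.2291, 0.1039]
ee_rot: [-0.346, 0.656, 0.592, -0.316]
ft_force: [-1.2, -4.8, 2.5]
gripper_width: 0.0003
```

servo_tool([
  {"claw":0,"x":0.7,"y":0,"z":0,"ax":0,"ay":0,"az":0},
  {"claw":0,"x":1.4,"y":0,"z":0,"ax":0,"ay":0,"az":0},
  {"claw":0,"x":2,"y":0,"z":0,"ax":0,"ay":0,"az":0},
])

```text
t: 29.95
position: [0.4834, 0.2311, 0.1039]
ee_rot: [-0.346, 0.656, 0.592, -0.316]
ft_force: [0.4, -6.4, 2.2]
gripper_width: 0.0002
```

servo_tool([
  {"claw":0,"x":0.7,"y":0,"z":0,"ax":0,"ay":0,"az":0},
  {"claw":0,"x":1.4,"y":0,"z":0,"ax":0,"ay":0,"az":0},
  {"claw":0,"x":2,"y":0,"z":0,"ax":0,"ay":0,"az":0},
])

```text
t: 30.25
position: [0.4836, 0.2327, 0.1039]
ee_rot: [-0.346, 0.656, 0.592, -0.316]
ft_force: [0.3, -6.5, 3.8]
gripper_width: -0.0001
```

servo_tool([
  {"claw":0,"x":0.7,"y":0,"z":0,"ax":0,"ay":0,"az":0},
  {"claw":0,"x":1.4,"y":0,"z":0,"ax":0,"ay":0,"az":0},
  {"claw":0,"x":1.5,"y":0,"z":0,"ax":0,"ay":0,"az":0},
])

```text
t: 30.55
position: [0.4836, 0.2329, 0.1039]
ee_rot: [-0.346, 0.657, 0.591, -0.316]
ft_force: [-0.2, -8.3, 5.0]
gripper_width: 0.0001
```

```bash
cat > chk.py <<'E'
from st import *
import sys
p,r,s=cur();q=loc(p);print(s['t'],q,'F',s['ft_force'],s['ft_force']@ey)
f=sys.argv[1];c=snap('wrist',f);P=cloud(c);Z=P[...,2];L=P-o;lx=L@ex*1000;ly=L@ey*1000;V=c['p'].max(-1)
m=(c['d']>0)&(abs(Z-.1)<.006)&(lx<-25)&(lx>-85)&(ly>-30)&(ly<50);print('pin head',m.sum(),np.quantile(lx[m],[.01,.99]),np.quantile(ly[m],[.01,.99]))
k=P[m];A=np.c_[k[:,:2]-k[:,:2].mean(0),np.ones(len(k))];print('plane',np.linalg.lstsq(A,k[:,2],rcond=None)[0].round(3))
b=(c['d']>0)&(V<75)&(Z>.065)&(Z<.115)&(lx<20)&(lx>-40)&(ly<0)&(ly>-120)
l=cv2.connectedComponentsWithStats(b.astype(np.uint8));i=1+np.argmax(l[2][1:,4]);j=l[1]==i;print('box',np.quantile(ly[j],[.02,.98]))
E
python3 chk.py w10
```

```text
30.55 [-15.98964637 -92.05960078 103.86464633] F [-0.23097589 -8.25977173  4.95161064] -8.242890445599707
pin head 2277 [-64.75102017 -30.21120536] [-6.30715988 17.47739617]
plane [0.054 0.116 0.099]
box [-85.52364464 -38.91978687]
```

servo_tool([
  {"claw":0,"x":0.7,"y":0,"z":0,"ax":0,"ay":0,"az":0},
  {"claw":0,"x":1.4,"y":0,"z":0,"ax":0,"ay":0,"az":0},
  {"claw":0,"x":2,"y":0,"z":0,"ax":0,"ay":0,"az":0},
  {"claw":0,"x":2,"y":0,"z":0,"ax":0,"ay":0,"az":0},
  {"claw":0,"x":2,"y":0,"z":0,"ax":0,"ay":0,"az":0},
])

```text
t: 31.1
position: [0.4836, 0.2333, 0.1038]
ee_rot: [-0.345, 0.658, 0.589, -0.317]
ft_force: [-1.0, -12.0, 7.6]
gripper_width: 0.0001
```

```bash
python3 chk.py w11; python3 - <<'E'
from h import *
for v in('top','scene'):
    c=snap(v,v+'9');P=cloud(c);Z=P[...,2]
    m=(c['d']>0)&(np.hypot(P[...,0]-.459,P[...,1]-.340)<.035)&(Z>.094)&(Z<.108);k=P[m];A=np.c_[k[:,:2]-k[:,:2].mean(0),np.ones(len(k))];print(v,m.sum(),np.linalg.lstsq(A,k[:,2],rcond=None)[0].round(3),k.mean(0))
a=cv2.imread('pics/w11.png');b=cv2.imread('pics/scene9.png')[85:180,310:430];cv2.imwrite('pics/comb.png',np.hstack([cv2.resize(a,(480,360)),cv2.resize(b,(320,360),interpolation=cv2.INTER_CUBIC)]))
E
```

```text
31.1 [-15.97836073 -91.72508725 103.80950358] F [ -1.03308465 -11.99352874   7.57650029] -12.037099819615019
pin head 2291 [-65.21333243 -30.4584451 ] [-6.15908878 17.71792941]
plane [0.054 0.118 0.099]
box [-85.02104194 -38.86717213]
top 175 [0.017 0.036 0.099] [0.45685772 0.3465151  0.09938572]
scene 85 [ 0.023 -0.031  0.099] [0.45855721 0.34565259 0.09870666]
```

View pics/comb.png

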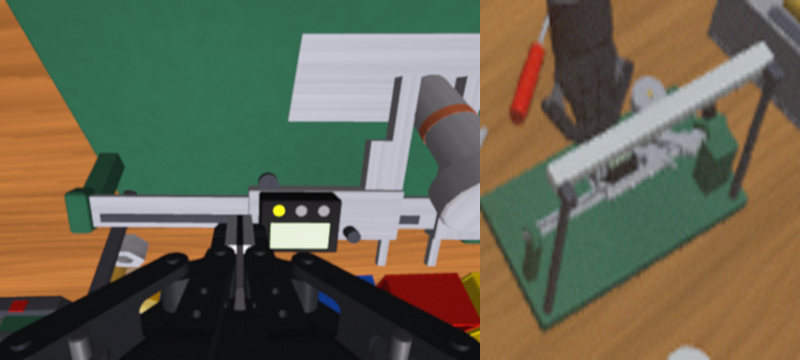

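The jaws are shut on the shank: the push is 12 N with no further travel, and the pin is upright between both jaws at (435,110) in the left half of the picture. Backing away.

servo_tool([
  {"claw":0,"x":-3,"y":0,"z":0,"ax":0,"ay":0,"az":0},
  {"claw":0,"x":-9,"y":0,"z":0,"ax":0,"ay":0,"az":0},
  {"claw":0,"x":-16,"y":0,"z":0,"ax":0,"ay":0,"az":0},
  {"claw":0,"x":-18,"y":0,"z":0,"ax":0,"ay":0,"az":0},
  {"claw":0,"x":-18,"y":-30,"z":0,"ax":0,"ay":0,"az":0},
  {"claw":0,"x":-18,"y":-75,"z":0,"ax":0,"ay":0,"az":0},
  {"claw":0,"x":-18,"y":-120,"z":0,"ax":0,"ay":0,"az":0},
  {"claw":0,"x":-18,"y":-150,"z":0,"ax":0,"ay":0,"az":0},
  {"claw":0,"x":-18,"y":-150,"z":0,"ax":0,"ay":0,"az":0},
  {"claw":0,"x":-18,"y":-150,"z":0,"ax":0,"ay":0,"az":0},
])

```text
t: 32.25
position: [0.3987, 0.2289, 0.2288]
ee_rot: [-0.346, 0.655, 0.594, -0.314]
ft_force: [-0.6, -0.7, -0.2]
gripper_width: -0.0
```

```bash
python3 chk.py w12; python3 - <<'E'
from st import *
a=load('top0')
c=snap('top','top10');P=cloud(c);Z=P[...,2]
m=(c['d']>0)&(np.hypot(P[...,0]-.457,P[...,1]-.345)<.035)&(Z>.094)&(Z<.108);k=P[m];A=np.c_[k[:,:2]-k[:,:2].mean(0),np.ones(len(k))];print(m.sum(),np.linalg.lstsq(A,k[:,2],rcond=None)[0].round(3),loc(k.mean(0)))
c=load('w12');P=cloud(c);Z=P[...,2];L=P-o;lx=L@ex*1000;ly=L@ey*1000;S=cv2.cvtColor(c['p'],cv2.COLOR_RGB2HSV)[...,1]
for x0 in(-30,-25,-20):
    y=np.sort(ly[(c['d']>0)&(S<60)&(Z>.03)&(Z<.085)&(abs(lx-x0)<3)&(abs(ly)<80)]);print(x0,[(round(t[0],1),round(t[-1],1)) for t in np.split(y,np.nonzero(np.diff(y)>4)[0]+1) if len(t)>3])
E
```

```text
32.25 [-100.07731299 -104.35762227  228.77795829] F [-0.55031316 -0.71934296 -0.19456961] -0.7696109821057315
pin head 1767 [-73.62946696 -30.92540427] [-5.51468738 37.37351195]
plane [0.051 0.026 0.1  ]
box [-81.29422346 -39.33849511]
170 [-0.007 -0.009  0.1  ] [-53.72787947  17.88918249  99.58611941]
-30 [(np.float64(-17.8), np.float64(4.5))]
-25 [(np.float64(-79.9), np.float64(-38.5)), (np.float64(-17.7), np.float64(5.0))]
-20 [(np.float64(-80.0), np.float64(-37.7)), (np.float64(-17.8), np.float64(4.6))]
```

```bash
python3 -c "
from h import *
print(workorder.sign_off())"
```

```text
the job is handed in; nothing more can be done
None
```

I levered the pin up with the bar, laid the bar back on the mat, stood the pin between the jaws, shut the caliper on it and handed the job in. The clock read about 32 s of the 72 allowed. No verdict comes back, so what follows is from my own measurements.

**Last checks:**
- **Pin:** it stands upright, with the head level within about 1° in the top view. Its axis is about 53.7 mm in front of the beam and at y ≈ 17.9 mm in the stand frame.
- **Caliper:** the moving jaw's face is at about +4.8 mm against the fixed face at 30 mm, so it reads about 25 mm. The last push reached 12 N, about 9 N of it on the pin after slider friction, and the jaw moved no further.
- **Bar:** it lay flat on the mat when I let go, its middle about 12 mm from the mat's centre. I did not measure it again at the end.
- **Clearances:** the arm is clear of everything. I saw no sign of touching the lamp or the other parts, but I did not measure the other parts again.

**What disagreed:**
- **Pin lift:** the scene camera showed the pin about 6.2 mm up at full lever. After the bar came away it sat only about 4 mm up. It still drew out freely.
- **Head slope:** the oblique wrist view gave the pin head a slope of up to 0.12 when the pin was only partly in view. The top view did not bear this out.
- **First push:** the first pass at the slider went over the display box without touching it, so I lowered the tool and repeated it.

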